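Load a hardware case on the roller track and push it home under the parts cabinet

ROBOT

A 6-joint arm with a two-finger parallel gripper is mounted at the origin on the work surface. World frame = base frame: x ahead of the robot, y to its left, z up, the work surface at z = 0. Lengths are in m, angles in rad, forces in N, time in s.
With the tool pointing down it reaches from about 0.35 to 0.85 m from the base axis. Payload 8.1 kg.
Tool frame: the origin (TCP) lies on the centre line of the jaws, within the pads' length; the fingertips stand 17 mm ahead of it and the grasp point (between the pads) lies 2 mm behind it; z points along the fingers, y is the line along which they close (so a half turn about z gives the same grasp; the last joint's range is limited). The gripper opens to 93 mm and grips with 3 to 60 N. Pads are 15 mm wide; open, the fingers measure 128 mm over their backs; the gripper's body (75 mm by 188 mm) begins 65 mm behind the grasp point.
Start: joints at [-1.185, 0.13, 1.488, -0, 1.523, -0.085], TCP at [0.272, -0.535, 0.236] pointing down, gripper open.
Joint ranges: [-2.96, 2.96], [-0.89, 2.26], [0.02, 2.5], [-1.34, 4.48], [0, 2.73], [-2.66, 2.66]. Speed limits (rad/s): [2.39, 2.39, 2.79, 3.14, 3.14, 3.14].

INTERFACE

Orientations are given as a rotation vector (axis times angle).
In Python, from plant import telemetry, viewer, order gives the robot as it stands.
- The arm moves only by the tool send_rows, never from a script. Its argument "plan" is a list that holds one entry, the list of rows, each a list of 5 numbers: the closure, from -1 (fully open) to 1 (shut), then the shift along the world's x, y, z normalised to -1 to 1, where 1 is 0.2 m, then the turn about the world's z normalised to -1 to 1, where 1 is 60 degrees. A call has 1 to 20 rows; each row is the pose to reach, as a shift and turn from the pose commanded when the call began; what a row does not reach only later rows make up. A row lasts 1/12 s, in which the tool goes at most 41.7 mm and 7.16 degrees, less where a joint would pass 70% of its speed; a pose out of reach is approached as far as the arm can. A call with a number of a shift or a turn outside -1 to 1 is refused whole. A call with a gripper value outside its range is refused whole. The fingers move at their own pace and stop on an object; "force" is the grip in N (left out, the last holds). Time passes only in rows, so rows that repeat a pose let the fingers close. It gives the time, the measured TCP pose, the force, the opening and the grip force at its end, in the units of the state.
- telemetry.read_state(): the state, without advancing time (a new reading comes with each control period).
- viewer.read_camera(name): name is "side" or "top"; returns (picture, depth): 384x512x3 uint8, blue, green, red; 384x512 float32, m along the optical axis (not along the pixel's ray), 0 where there is no reading.
- viewer.calibration(name): a dict with "camera_matrix" (3x3 intrinsics, pixels), "extrinsics" (4x4, takes a point from camera to world coordinates). Camera axes: x right, y up, looking along -z (the intrinsics and any distortion apply to the point x, -y, -z); pixel columns grow to the right and rows downward; lengths in m; the calibration is good to about 2 mm. A picture is of the moment at which its call begins. calibration takes no time and is no camera call.
- order.close_job(): hands the job in; it is judged then, once.
The state is a dict: "t": time; "q": joint angles; "dq": joint speeds; "joint_torque": joint torques, N m; "tool_pos": TCP position; "orientation": TCP orientation; "force": force on the tool from outside, world axes, zero at the start; "wrist_torque": the same for the moment, N m; "opening": finger opening in m; "gripper_force": force on a finger pad.
Only numpy, scipy, OpenCV 4.12 (cv2) and the standard library are available. Lean on these libraries where they do the work, as an engineer would, in place of code of your own. Each camera call takes 0.05 s, during which the arm holds its last target. There are 200 camera calls.

TASK

Lift the hardware case by its handle, set it down (do not drop it) on the open end of the roller track between the side rails, and then push it steadily along the rollers into the bay under the small-parts cabinet until it is fully home and the sprung stop dog has come back up behind it. The shelf over the bay leaves no room for an upright hand on the last stretch, so come at it slanting; leave the other things on the bench where they are.

Things in the scene. Friction and masses are not known exactly. Their poses are not given: they have to be found in the camera images.
- case: Hardware case, loose: closed grey box with black lid, 84 (x) x 150 (y) x 66 (z) mm, 0.4 to 0.85 kg. Origin: centre of its underside, z up, y along its length. Aluminium handle bar on top along y, on the centre line: 14 wide, 96 long, 82 to 96 mm above the underside, on feet at y = -41 and +41, 16 mm gap to the lid. Its two ends are alike: either may go first.
- station: Fixed roller track with bay. Origin on the bench below the bay mouth's middle; y along the track: bay at -y, open loading end to y = +215 mm; x across. Free steel rollers, 24 mm thick, 36 mm apart, tops 60 mm above the bench. Side rails all along: inner faces at x = -48 and +48, tops 75 mm above the bench. Back stop face of the bay at y = -160. Nothing is over the loading end.
- bay_mouth (a point): Middle of the bay mouth at roller-top height, 60 mm above the bench, straight below the shelf edge. Axes as the station's: -y points into the bay.
- shelf_edge (a point): Middle of the lower edge of the shelf over the bay, 118 mm above the roller tops, at station y = 0. The shelf covers x -75 to 75, y -172 to 0 mm; on it, flush with this edge, stands a red small-parts cabinet up to 355 mm above the bench, jars on top to 415 mm. Shelf posts stand outside the rails, at y below -30 mm.
- bay_seat (a point): Where the underside centre of the case is when home: 82 mm inside the bay mouth, at roller-top height. Axes as the station's. Between back stop and raised dog the case has about 4 mm of play; its rear face ends 6 to 10 mm inside the shelf edge.
- stop_dog (a joint): Sprung one-way stop dog in a gap between rollers, mid track at the bay mouth, rad: 0 = up, about 0.6 = pressed down (2 N) by a case riding over it. Steel leaf 36 mm wide, hinged at station y = +24 mm just below the roller tops, rising towards the bay; tip at y = -6 mm, 12 mm above the roller tops. It springs up once the rear end of the case has passed.
- jar: Bystander: closed glass jar with white cap, 60 mm diameter, 100 mm tall, origin under its centre.
- hitch: Bystander: steel tow-ball mount, 50 x 150 (y) mm bar 30 mm high with a ball up to 90 mm, origin under its centre.
- carton: Bystander: plain cardboard box 90 x 110 x 60 mm, origin under its centre.
Not all that is in view belongs to the job. There is more than one size of the case; the job needs the smallest.

How it is judged:
By the outcome, as a careful person would: the job done as asked, in the order asked, and still so for the second after the job is handed in, with the robot touching nothing.
It also fails if it takes over 56 s, if anything falls off the work surface, if the arm or the gripper's body presses on something with over 40 N, if the wrist force passes 120 N, or if a joint passes its speed limit or range.

## Working session

There is one attempt and no reset: what is moved stays moved. The work goes in short steps, Python scripts to look and compute and a tool call to move; the robot and the scene stay as the last step left them, time stands still between calls to the robot, and variables do not carry over. Pictures are saved under pics/ and viewed, at most 10 in all, crops included, and the job is handed in when it is done.

Besides the shell and the picture viewer there is one more tool, called after ">>>" in YAML: its name, and indented under it one key for each argument. send_rows: Moves the arm, as the interface text tells. Scaled input: -1 to 1 covers 0.2 m each way for a shift and 60 degrees each way for a turn. Its arguments: {"type":"object","properties":{"plan":{"type":"array"},"force":{"type":"number"}},"required":["plan"]}

```bash
mkdir -p pics; ls; cat > h.py <<'E'
import numpy as np, cv2
from plant import telemetry, viewer, order
def grab(n):
    p,d=viewer.read_camera(n); c=viewer.calibration(n); return p.copy(),d,np.array(c["camera_matrix"]),np.array(c["extrinsics"]),c
def cloud(d,K,T):
    v,u=np.mgrid[:d.shape[0],:d.shape[1]]
    X=np.stack([(u-K[0,2])/K[0,0]*d,-(v-K[1,2])/K[1,1]*d,-d],-1)
    return X@T[:3,:3].T+T[:3,3]
E
python3 - <<'E'
from h import *
for n in("side","top"):
    p,d,K,T,c=grab(n); cv2.imwrite(f"pics/{n}0.png",p); np.savez(f"{n}0.npz",p=p,d=d,K=K,T=T); print(n,K,T,[k for k in c],(d>0).mean())
s=telemetry.read_state(); print(s)
E
```

```text
pics
side [[494.18679058   0.         253.63214865]
 [  0.         494.18679058 197.26694879]
 [  0.           0.           1.        ]] [[-0.92896827  0.23130315 -0.28899273 -0.06515727]
 [-0.36951057 -0.62567496  0.68701731  1.23724211]
 [-0.02190625  0.74500315  0.66670115  1.29483619]
 [ 0.          0.          0.          1.        ]] ['camera_matrix', 'extrinsics'] 0.9767608642578125
top [[402.57098802   0.         258.06186852]
 [  0.         402.57098802 187.11251766]
 [  0.           0.           1.        ]] [[-0.06750055  0.977404   -0.20031252  0.16613335]
 [-0.99771213 -0.06688331  0.00985514  0.06408573]
 [-0.00376511  0.20051946  0.97968248  1.44403482]
 [ 0.          0.          0.          1.        ]] ['camera_matrix', 'extrinsics'] 0.9960683186848959
{'t': 0.1, 'q': array([-1.18540295e+00,  1.31112529e-01,  1.48916035e+00, -3.50163533e-05,
        1.52299257e+00, -8.53752343e-02]), 'dq': array([ 2.71325725e-04, -2.75010679e-03, -2.72262376e-03,  6.55864618e-05,
       -1.49804103e-04, -5.33402466e-04]), 'joint_torque': array([ 1.30851364e-03, -5.61342287e+01, -4.93095732e+01,  7.70197925e-02,
        2.90865137e-02, -4.41949760e-05]), 'tool_pos': array([ 0.27198273, -0.5342722 ,  0.23468177]), 'orientation': array([-3.05335859e+00, -7.32289980e-01,  4.46777064e-04]), 'force': array([ 0.56875148,  0.44998059, -0.19357763]), 'wrist_torque': array([-0.01649666,  0.02571126,  0.01131684]), 'gripper_force': 0.0, 'opening': 0.09254826929826039}
```

View pics/side0.png

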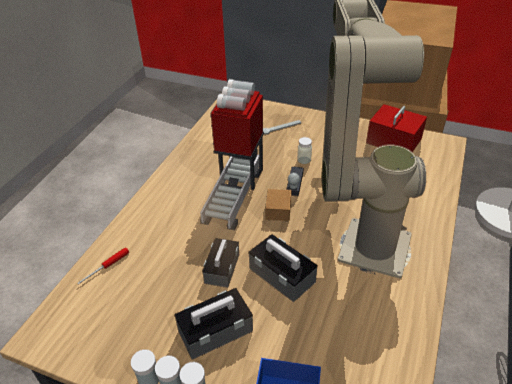

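View pics/top0.png

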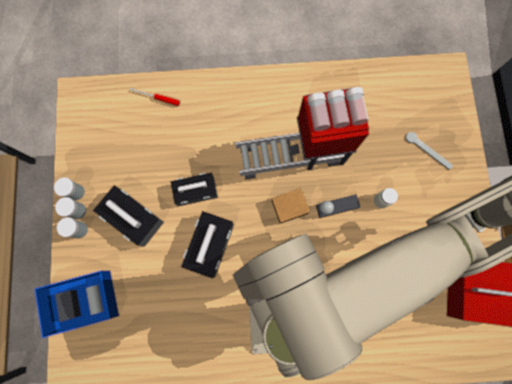

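The side view shows black cases at (221,262) small, (283,266) larger and (214,322) larger, plus a red toolbox at (397,128). The track runs from (220,215) to its bay at (240,165). In the top view the small case is at (194,188) and the track spans x 237–350 near y 155. Things that could be mistaken for the target: those three black cases and the red box. I choose the small one, side (221,262) / top (194,188). Next I measure them and check the choice with a crop.

```bash
python3 - <<'E'
from h import *
Z={n:np.load(n+"0.npz") for n in("side","top")}
C={n:cloud(z['d'],z['K'],z['T']) for n,z in Z.items()}
p=Z['top']['p']; X=C['top']
# black lids / small things in top: by height slices
for n in C:
    X=C[n]; z=X[...,2]; ok=Z[n]['d']>0
    for lab,(lo,hi) in {'lid':(.056,.075),'tbl':(-.01,.01)}.items():
        m=ok&(z>lo)&(z<hi)&(X[...,0]>0.1)
        if lab=='tbl': print(n,'table z',np.median(z[m])); continue
        k,L,st,ce=cv2.connectedComponentsWithStats(m.astype(np.uint8),connectivity=4)
        for i in range(1,k):
            if st[i,4]<120: continue
            P=X[L==i]; r=cv2.minAreaRect((P[:,:2]*1000).astype(np.float32)); print(n,lab,ce[i].round(),st[i,4],'rect',np.round(r[0]),np.round(r[1]),round(r[2],1),'z',np.median(P[:,2]).round(4))
# handle (bright pixels above .075 near small case)
for n,(u,v) in {'side':(221,262),'top':(194,188)}.items():
    X=C[n]; pic=Z[n]['p']; g=pic.min(2)
    m=(g>110)&(X[...,2]>.08)&(X[...,2]<.11)
    w=np.zeros_like(m); w[v-40:v+40,u-35:u+35]=1; m&=w
    P=X[m]; r=cv2.minAreaRect((P[:,:2]*1000).astype(np.float32)); print(n,'handle',m.sum(),P.mean(0).round(4),r,'z',np.percentile(P[:,2],[10,50,90]).round(4))
a=cv2.resize(Z['top']['p'][90:215,160:380],None,fx=3,fy=3,interpolation=2)
b=cv2.resize(Z['side']['p'][130:300,180:340],None,fx=2.2,fy=2.2,interpolation=2)
o=np.zeros((600,700,3),np.uint8); 
a=cv2.resize(a,(440,250)); o[:250,:440]=a; b=b[:374]; o[226+0:600,348:700]=b[:,:352] if b.shape[1]>=352 else 0
o[:250,:440]=a
cv2.imwrite('pics/crop1.png',o)
E
```

```text
side lid [18. 42.] 130 rect [2284. -847.] [ 42. 358.] 0.6 z 0.0639
side lid [229. 189.] 983 rect [570. -63.] [127. 372.] 4.8 z 0.0611
side lid [278. 199.] 466 rect [381. -56.] [ 91. 114.] 16.9 z 0.061
side lid [220. 258.] 823 rect [463. 278.] [ 90. 159.] 8.1 z 0.0664
side lid [283. 276.] 264 rect [257. 285.] [223.  97.] 6.2 z 0.0662
side lid [219. 334.] 255 rect [340. 545.] [201.  25.] 43.7 z 0.0668
side lid [280. 366.] 131 rect [148. 582.] [98.  6.] 12.1 z 0.066
side table z 0.0006684298381826048
top lid [273. 153.] 681 rect [567. -28.] [122. 206.] 5.1 z 0.0611
top lid [193. 188.] 913 rect [460. 277.] [ 90. 151.] 9.0 z 0.0662
top lid [291. 205.] 739 rect [378. -60.] [ 90. 110.] 15.5 z 0.0601
top table z -1.1540974287127526e-05
side handle 120 [0.446  0.3062 0.0944] ((413.898193359375, 347.1219482421875), (224.5975341796875, 128.1265411376953), 87.5774917602539) z [0.0875 0.0954 0.0992]
top handle 126 [0.4451 0.2716 0.0947] ((390.76873779296875, 265.53350830078125), (155.03955078125, 94.42204284667969), 8.65955924987793) z [0.089  0.0957 0.0989]
```

View pics/crop1.png

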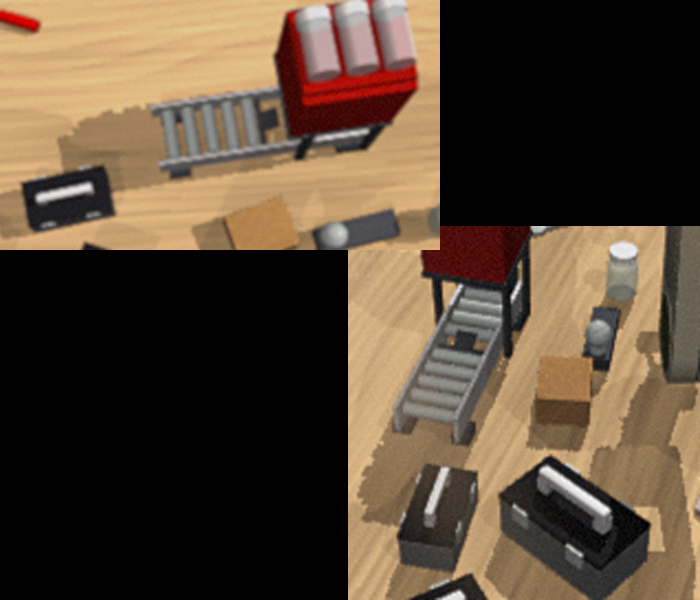

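The crop confirms the small case (one-piece slim handle, two latches, about 84 x 150 lid). The track has the black dog near the cabinet. Next I refine the handle and the station (rails, cabinet edge).

```bash
python3 - <<'E'
from h import *
Z={n:np.load(n+"0.npz") for n in("side","top")}
C={n:cloud(z['d'],z['K'],z['T']) for n,z in Z.items()}
for n in C:
    X=C[n]; x,y,z=X[...,0],X[...,1],X[...,2]; ok=Z[n]['d']>0
    # handle
    m=ok&(z>.084)&(abs(x-.461)<.035)&(abs(y-.277)<.07); P=X[m]
    r=cv2.minAreaRect((P[:,:2]*1000).astype(np.float32)); print(n,'handle',m.sum(),np.round(r[0]),np.round(r[1]),round(r[2],1),P.mean(0).round(4),np.percentile(P[:,2],[20,50,80]).round(4))
    # rails
    m=ok&(z>.069)&(z<.082)&(x>.47)&(x<.68)&(y>-.3)&(y<.12); P=X[m]
    for s in(1,-1):
        Q=P[s*(P[:,0]-(.567-.0875*(P[:,1]+.028)))>.03]
        if len(Q)>20:
            f=np.polyfit(Q[:,1],Q[:,0],1); f=np.polyfit(*(Q[abs(Q[:,0]-np.polyval(f,Q[:,1]))<.006][:,[1,0]].T),1); print(n,'rail',s,len(Q),'x=%.4f*y+%.4f'%tuple(f),'y',Q[:,1].min().round(4),Q[:,1].max().round(4),'z',np.median(Q[:,2]).round(4))
    # rollers top
    m=ok&(z>.045)&(z<.068)&(abs(x-.567+.0875*(y+.028))<.04)&(y>-.2)&(y<.12); P=X[m]; print(n,'roller',m.sum(),'y',np.percentile(P[:,1],[0,1,99,100]).round(4),'ztop',np.percentile(P[:,2],[80,95]).round(4))
    # cabinet, red
    p=Z[n]['p'].astype(int); red=(p[...,2]>80)&(p[...,1]<50)&(p[...,0]<50)&ok&(x>.4)&(x<.75)&(y>-.4)&(y<.05)
    P=X[red]; print(n,'cab',len(P),P.min(0).round(3),P.max(0).round(3),'y hi',np.percentile(P[:,1],[95,98,99.5]).round(4))
    for zz in (.2,.25,.3,.35):
        Q=P[abs(P[:,2]-zz)<.02]
        if len(Q)>20:
            F=Q[Q[:,1]>Q[:,1].max()-.03]; print('  z',zz,len(Q),'front y pct',np.percentile(Q[:,1],[50,90,98]).round(4),'x',Q[:,0].min().round(4),Q[:,0].max().round(4))
E
```

```text
side handle 113 [463. 280.] [16. 97.] 8.0 [0.461  0.283  0.0952] [0.0925 0.0957 0.0981]
side rail 1 168 x=-0.0914*y+0.6220 y -0.2208 0.1191 z 0.075
side rail -1 175 x=-0.0902*y+0.5176 y -0.2733 0.1131 z 0.0747
side roller 906 y [-0.1999 -0.1967  0.1028  0.1072] ztop [0.0615 0.0646]
side cab 852 [ 0.506 -0.271  0.193] [ 0.654 -0.085  0.376] y hi [-0.0929 -0.0905 -0.0874]
  z 0.2 70 front y pct [-0.0977 -0.0906 -0.0871] x 0.5123 0.6481
  z 0.25 93 front y pct [-0.0986 -0.0931 -0.0886] x 0.5104 0.6465
  z 0.3 117 front y pct [-0.0994 -0.0939 -0.0892] x 0.5099 0.6495
  z 0.35 440 front y pct [-0.117  -0.0986 -0.094 ] x 0.5065 0.654
top handle 124 [460. 277.] [14. 94.] 8.5 [0.4596 0.2769 0.095 ] [0.0924 0.0958 0.0977]
top rail 1 161 x=-0.0939*y+0.6196 y -0.1091 0.1178 z 0.0745
top rail -1 253 x=-0.0879*y+0.5155 y -0.2706 0.1098 z 0.0746
top roller 846 y [-0.1207 -0.116   0.0979  0.102 ] ztop [0.0609 0.0643]
top cab 989 [ 0.505 -0.267  0.229] [ 0.66  -0.094  0.398] y hi [-0.1005 -0.0978 -0.0959]
  z 0.35 943 front y pct [-0.1665 -0.1042 -0.0979] x 0.5052 0.6599
```

Measurements:
- **Case:** centre about (0.461, 0.278), yaw 8.3°, handle top z about 0.096.
- **Station:** origin about (0.5776, -0.099), yaw about 5.2°, roller tops 0.061.

The moves only turn about the vertical, so I need to find out how a slanted hand can be had. I move over towards the case first.

>>> send_rows:
  plan:
    - [[-1,0.55,1,0.18,0.6],[-1,0.55,1,0.18,0.6],[-1,0.55,1,0.18,0.6],[-1,0.55,1,0.18,0.6],[-1,0.55,1,0.18,0.6],[-1,0.55,1,0.18,0.6]]

```text
t: 0.6
tool_pos: [0.3837, -0.3313, 0.2722]
orientation: [-2.671, -1.654, -0.002]
force: [0.2, -0.0, -0.0]
opening: 0.0928
gripper_force: 0.0
```

>>> send_rows:
  plan:
    - [[-1,0,1,0,0.59],[-1,0,1,0,0.59],[-1,0,1,0,0.59],[-1,0,1,0,0.59],[-1,0,1,0,0.59]]

```text
t: 1.02
tool_pos: [0.3815, -0.1322, 0.2712]
orientation: [-2.045, -2.384, -0.001]
force: [-0.2, 0.1, -0.0]
opening: 0.0932
gripper_force: 0.0
```

>>> send_rows:
  plan:
    - [[-1,0,1,0,0],[-1,0,1,0,0],[-1,0,1,0,0],[-1,0,1,0,0],[-1,0,1,0,0]]

```text
t: 1.43
tool_pos: [0.3814, 0.0678, 0.2715]
orientation: [-2.053, -2.378, -0.001]
force: [0.1, 0.1, 0.2]
opening: 0.0929
gripper_force: 0.0
```

>>> send_rows:
  plan:
    - [[-1,0.4,1,0,0],[-1,0.4,1,0,0],[-1,0.4,1,0,0],[-1,0.4,1,0,0],[-1,0.4,1,0,0],[-1,0.4,1,0,0]]

```text
t: 1.93
tool_pos: [0.4624, 0.2701, 0.2694]
orientation: [-2.048, -2.379, 0.002]
force: [0.3, -0.1, 0.0]
opening: 0.0932
gripper_force: 0.0
```

I have about 50 s in hand. In free space over the bench I test what an out-of-reach pose does to the hand's slant, since the interface approaches such poses "as far as the arm can".

>>> send_rows:
  plan:
    - [[-1,1,0,0,0],[-1,1,0,0,0],[-1,1,0,0,0],[-1,1,0,0,0],[-1,1,0,0,0]]

```text
t: 2.35
tool_pos: [0.6643, 0.2643, 0.2705]
orientation: [-2.054, -2.377, 0.002]
force: [0.8, -0.6, 0.5]
opening: 0.0928
gripper_force: 0.0
```

>>> send_rows:
  plan:
    - [[-1,1,0,0,0],[-1,1,0,0,0],[-1,1,0,0,0],[-1,1,0,0,0],[-1,1,0,0,0],[-1,1,0,0,0]]

```text
t: 2.85
tool_pos: [0.8333, 0.2625, 0.2692]
orientation: [2.048, 2.373, 0.018]
force: [0.9, 1.3, 0.7]
opening: 0.0933
gripper_force: 0.0
```

>>> send_rows:
  plan:
    - [[-1,1,0,0,0],[-1,1,0,0,0],[-1,1,0,0,0],[-1,1,0,0,0],[-1,1,0,0,0],[-1,1,0,0,0]]

```text
t: 3.35
tool_pos: [0.8744, 0.2298, 0.2328]
orientation: [2.032, 2.353, 0.073]
force: [-0.5, -0.1, -0.2]
opening: 0.0931
gripper_force: 0.0
```

>>> send_rows:
  plan:
    - [[-1,0,0,0,0],[-1,0,0,0,0]]

```text
t: 3.52
tool_pos: [0.8739, 0.2306, 0.2322]
orientation: [2.032, 2.354, 0.072]
force: [-0.1, -0.1, 0.1]
opening: 0.0931
gripper_force: 0.0
```

>>> send_rows:
  plan:
    - [[-1,-1,0,0,0],[-1,-1,0,0,0],[-1,-1,0,0,0],[-1,-1,0,0,0],[-1,-1,0,0,0],[-1,-1,0,0,0]]

```text
t: 4.02
tool_pos: [0.7281, 0.2317, 0.2339]
orientation: [2.032, 2.354, 0.073]
force: [1.7, -0.3, 1.1]
opening: 0.0929
gripper_force: 0.0
```

```bash
python3 - <<'E'
from h import *
from scipy.spatial.transform import Rotation as R
s=telemetry.read_state(); print(s['t'],s['tool_pos'],s['q'])
for o in([2.032,2.354,.072],s['orientation']): print(R.from_rotvec(o).as_matrix()[:,2])
E
```

```text
4.0167 [0.72813251 0.23174562 0.23388511] [0.24031396 0.53088606 1.00568523 0.00162325 1.54865363 0.09383852]
[ 0.05372313  0.01475054 -0.99844692]
[ 0.05433262  0.01498504 -0.99841044]
```

The slant persists: after an out-of-reach command the hand stays tilted outward (3.2° so far), and that tilt turns along with yaw. So I can build a real slant later by over-reaching and then yawing it into place. First I cancel this small tilt for an upright grasp, by turning the hand about 140° and over-reaching again.

>>> send_rows:
  plan:
    - [[-1,-0.5,1,0.3,-1],[-1,-0.5,1,0.3,-1],[-1,-0.5,1,0.3,-1],[-1,-0.5,1,0.3,-1],[-1,-0.5,1,0.3,-1],[-1,-0.5,1,0.3,-1],[-1,-0.5,1,0.3,-1],[-1,-0.5,1,0.3,-1],[-1,-0.5,1,0.3,-1]]

```text
t: 4.77
tool_pos: [0.6283, 0.4333, 0.2944]
orientation: [2.925, 1.01, 0.041]
force: [0.0, -0.2, 0.0]
opening: 0.0931
gripper_force: 0.0
```

>>> send_rows:
  plan:
    - [[-1,0,0.3,0,-1],[-1,0,0.3,0,-1],[-1,0,0.3,0,-1],[-1,0,0.3,0,-1],[-1,0,0.3,0,-1],[-1,0,0.3,0,-1],[-1,0,0.3,0,-1],[-1,0,0.3,0,-1],[-1,0,0.3,0,-1]]

```text
t: 5.52
tool_pos: [0.6288, 0.4921, 0.294]
orientation: [3.034, -0.59, -0.003]
force: [0.1, 0.1, -0.8]
opening: 0.0927
gripper_force: 0.0
```

>>> send_rows:
  plan:
    - [[-1,0,0,0,-0.35],[-1,0,0,0,-0.35],[-1,0.2,0.2,0,-0.35],[-1,0.5,0.4,0,-0.35]]

```text
t: 5.85
tool_pos: [0.6917, 0.4618, 0.2953]
orientation: [2.972, -0.852, -0.03]
force: [2.2, 1.5, 1.2]
opening: 0.093
gripper_force: 0.0
```

```bash
cat >> h.py <<'E'
def st():
    from scipy.spatial.transform import Rotation as R
    s=telemetry.read_state(); M=R.from_rotvec(s['orientation']).as_matrix()
    print('t',round(s['t'],2),'pos',s['tool_pos'].round(4),'z',M[:,2].round(3),'yaw_y',np.degrees(np.arctan2(M[1,1],M[0,1])).round(1),'q',s['q'].round(2),'F',s['force'].round(1))
E
python3 -c "from h import *; st()"
```

```text
t 5.85 pos [0.6917 0.4618 0.2953] z [-0.033 -0.043 -0.999] yaw_y -122.0 q [ 0.54  0.99  0.23 -0.02  1.97  2.66] F [2.2 1.5 1.2]
```

>>> send_rows:
  plan:
    - [[-1,0.5,0.4,0,0.1],[-1,0.5,0.4,0,0.1],[-1,0.5,0.4,0,0.1],[-1,0.5,0.4,0,0.1]]

```text
t: 6.18
tool_pos: [0.7167, 0.491, 0.2668]
orientation: [3.041, -0.698, 0.015]
force: [-0.1, -0.6, -0.3]
opening: 0.0924
gripper_force: 0.0
```

```bash
python3 -c "from h import *; st()"
```

```text
t 6.18 pos [0.7167 0.491  0.2668] z [ 0.004 -0.023 -1.   ] yaw_y -115.9 q [ 0.55  1.15  0.02 -0.02  1.98  2.56] F [-0.1 -0.6 -0.3]
```

Tilt is now about 1.3°, which is fine. Next I turn back and go over the case with jaws half closed, clear of the larger neighbour.

>>> send_rows:
  plan:
    - [[-0.1,-0.8,-0.8,0,1],[-0.1,-0.8,-0.8,0,1],[-0.1,-0.8,-0.8,0,1],[-0.1,-0.8,-0.8,0,1],[-0.1,-0.8,-0.8,0,1],[-0.1,-0.8,-0.8,0,1],[-0.1,-0.8,-0.8,0,1],[-0.1,-0.8,-0.8,0,1],[-0.1,-0.8,-0.8,0,1]]

```text
t: 6.93
tool_pos: [0.5507, 0.3257, 0.2697]
orientation: [3.068, 0.601, 0.024]
force: [-0.9, -0.5, -2.6]
opening: 0.0512
gripper_force: 0.0
```

>>> send_rows:
  plan:
    - [[-0.1,-0.48,-0.27,-0.3,1],[-0.1,-0.48,-0.27,-0.3,1],[-0.1,-0.48,-0.27,-0.3,1],[-0.1,-0.48,-0.27,-0.3,1],[-0.1,-0.48,-0.27,-0.3,1],[-0.1,-0.48,-0.27,-0.3,1],[-0.1,-0.48,-0.27,-0.3,1],[-0.1,-0.48,-0.27,-0.3,1],[-0.1,-0.48,-0.27,-0.3,1]]

```text
t: 7.68
tool_pos: [0.4627, 0.2773, 0.214]
orientation: [2.361, 2.064, 0.049]
force: [-0.1, 0.6, -0.3]
opening: 0.0514
gripper_force: 0.0
```

```bash
python3 -c "from h import *; st()"
```

```text
t 7.68 pos [0.4627 0.2773 0.214 ] z [ 0.027  0.017 -0.999] yaw_y -7.7 q [ 0.44 -0.05  1.72  0.    1.45  0.58] F [-0.1  0.6 -0.3]
```

>>> send_rows:
  plan:
    - [[-0.1,-0.01,0,-0.15,0.267],[-0.1,-0.01,0,-0.3,0.267],[-0.1,-0.01,0,-0.4,0.267],[-0.1,-0.01,0,-0.5,0.267],[-0.1,-0.01,0,-0.56,0.267],[-0.1,-0.01,0,-0.61,0.267],[-0.1,-0.01,0,-0.61,0.267]]

```text
t: 8.27
tool_pos: [0.4593, 0.2764, 0.0875]
orientation: [2.063, 2.369, 0.038]
force: [-0.1, -0.3, 0.1]
opening: 0.0513
gripper_force: 0.0
```

>>> send_rows:
  force: 40
  plan:
    - [[1,0,0,0,0],[1,0,0,0,0],[1,0,0,0,0],[1,0,0,0,0],[1,0,0,0,0],[1,0,0,0,0]]

```text
t: 8.77
tool_pos: [0.4602, 0.2764, 0.0882]
orientation: [2.062, 2.369, 0.04]
force: [5.3, 0.0, 3.8]
opening: 0.0159
gripper_force: 2.6
```

```bash
python3 -c "from h import *; st()
p=grab('side')[0]; cv2.imwrite('pics/g.png',cv2.resize(p[200:300,160:320],None,fx=4,fy=4))"
```

```text
t 8.77 pos [0.4602 0.2764 0.0882] z [ 0.017  0.018 -1.   ] yaw_y 7.9 q [0.44 0.06 1.84 0.01 1.22 0.3 ] F [5.3 0.  3.8]
```

View pics/g.png

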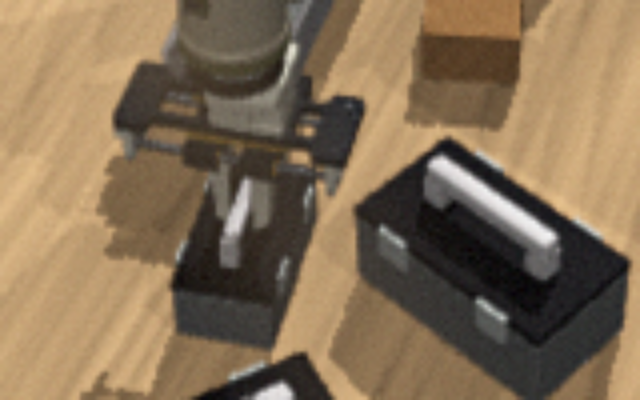

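The jaws straddle the handle at crop (245,205) and have just met it. I squeeze and lift.

>>> send_rows:
  plan:
    - [[1,0,0,0,0],[1,0,0,0,0],[1,0,0,0,0],[1,0,0,0.05,0],[1,0,0,0.15,0],[1,0,0,0.3,0],[1,0,0,0.45,0],[1,0,0,0.6,0],[1,0,0,0.6,0]]

```text
t: 9.57
tool_pos: [0.4607, 0.2771, 0.213]
orientation: [2.061, 2.368, 0.045]
force: [1.4, 1.1, -5.3]
opening: 0.0136
gripper_force: 40.0
```

```bash
python3 -c "from h import *; st()
s=telemetry.read_state(); print(s['opening'],s['gripper_force'],s['wrist_torque'])"
```

```text
t 9.57 pos [0.4607 0.2771 0.213 ] z [ 0.02  0.02 -1.  ] yaw_y 7.9 q [ 0.44 -0.05  1.72  0.01  1.45  0.3 ] F [ 1.4  1.1 -5.3]
0.013633849965160358 39.9693489074707 [ 0.14415154 -0.1828559  -0.02341599]
```

>>> send_rows:
  plan:
    - [[1,0.04,-0.1,0,-0.05],[1,0.12,-0.3,0,-0.05],[1,0.2,-0.5,0,-0.05],[1,0.28,-0.7,0,-0.05],[1,0.36,-0.85,0,-0.05],[1,0.42,-0.98,0,-0.05]]

```text
t: 10.07
tool_pos: [0.542, 0.0771, 0.2041]
orientation: [-2.123, -2.312, -0.029]
force: [-0.5, 0.5, -7.1]
opening: 0.0134
gripper_force: 40.0
```

>>> send_rows:
  plan:
    - [[1,0.05,-0.14,0,0],[1,0.09,-0.24,0,0],[1,0.105,-0.28,0,0],[1,0.105,-0.28,0,0],[1,0.105,-0.28,0,0]]

```text
t: 10.48
tool_pos: [0.5627, 0.0244, 0.205]
orientation: [-2.123, -2.311, -0.033]
force: [-0.7, -0.3, -6.0]
opening: 0.0137
gripper_force: 40.0
```

```bash
python3 - <<'E'
from h import *
st()
for n in ('side','top'):
    p,d,K,T,c=grab(n); X=cloud(d,K,T); x,y,z=X[...,0],X[...,1],X[...,2]
    m=(d>0)&(z>.165)&(z<.205)&(abs(x-.566)<.07)&(abs(y-.025)<.1)&(p.max(2)<70)
    P=X[m]; r=cv2.minAreaRect((P[:,:2]*1000).astype(np.float32)); print(n,m.sum(),r,np.percentile(P[:,2],[10,50,90]))
    if n=='side': cv2.imwrite('pics/h.png',cv2.resize(p[130:260,150:310],None,fx=4,fy=4))
E
```

```text
t 10.48 pos [0.5627 0.0244 0.205 ] z [ 0.011  0.018 -1.   ] yaw_y 4.9 q [-0.06  0.04  1.64  0.02  1.45 -0.15] F [-0.7 -0.3 -6. ]
side 501 ((560.2286376953125, 27.697265625), (85.13640594482422, 160.3768768310547), 3.3697214126586914) [0.17692979 0.18398135 0.18837828]
top 333 ((561.30517578125, 15.57284927368164), (86.61227416992188, 127.02989959716797), 6.749569416046143) [0.17972155 0.18333371 0.18788153]
```

View pics/h.png

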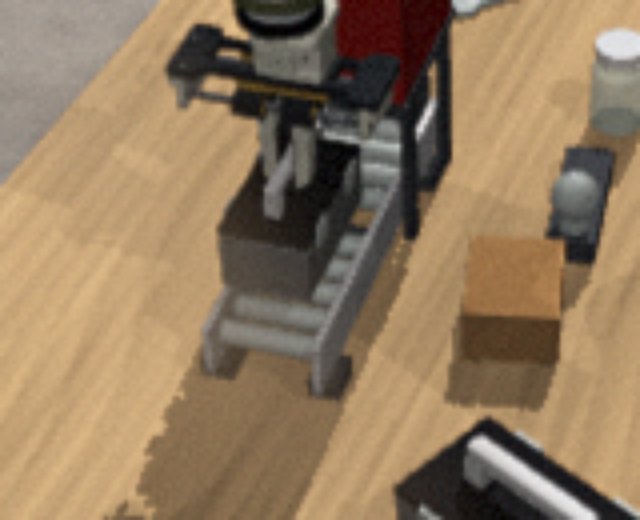

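The case hangs above the track, aligned, at about crop (280,225), and needs about 4.5 mm more in x. I shift it and lower most of the way.

>>> send_rows:
  plan:
    - [[1,0.025,0,0,0],[1,0.025,0,-0.04,0],[1,0.025,0,-0.09,0],[1,0.025,0,-0.13,0],[1,0.025,0,-0.17,0],[1,0.025,0,-0.2,0],[1,0.025,0,-0.22,0],[1,0.025,0,-0.22,0]]

```text
t: 11.25
tool_pos: [0.5683, 0.0241, 0.1617]
orientation: [-2.123, -2.314, -0.034]
force: [0.1, 0.5, -8.7]
opening: 0.0137
gripper_force: 40.0
```

```bash
python3 - <<'E'
from h import *
st()
for n in ('side','top'):
    p,d,K,T,c=grab(n); X=cloud(d,K,T); x,y,z=X[...,0],X[...,1],X[...,2]
    m=(d>0)&(z>.115)&(z<.16)&(abs(x-.566)<.07)&(abs(y-.025)<.1)&(p.max(2)<70)
    P=X[m]; r=cv2.minAreaRect((P[:,:2]*1000).astype(np.float32)); print(n,m.sum(),r,np.percentile(P[:,2],[10,50,90]))
    cv2.imwrite(f'pics/i_{n}.png',p)
a=cv2.imread('pics/i_side.png')[130:250,160:300];b=cv2.imread('pics/i_top.png')[100:200,200:340]
cv2.imwrite('pics/i.png',np.vstack([cv2.resize(a,None,fx=3,fy=3,interpolation=2)[60:],cv2.resize(b,None,fx=3,fy=3,interpolation=2)[:290]]))
E
```

```text
t 11.25 pos [0.5683 0.0241 0.1617] z [ 0.013  0.017 -1.   ] yaw_y 4.9 q [-0.06  0.08  1.68  0.02  1.37 -0.15] F [ 0.1  0.5 -8.7]
side 485 ((566.6441040039062, 27.896259307861328), (85.67192840576172, 157.4336700439453), 4.657858848571777) [0.13148675 0.14065924 0.14478494]
top 299 ((568.5849609375, 11.869304656982422), (82.66010284423828, 124.84060668945312), 3.1872782707214355) [0.13644738 0.13999657 0.14407395]
```

View pics/i.png

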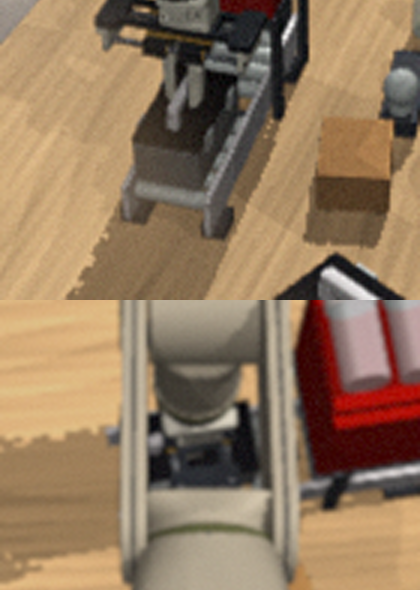

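The case sits between the rails just above the rollers, centred within about 1 mm (side crop (180,130)). I lower to contact gently.

>>> send_rows:
  plan:
    - [[1,-0.005,0,-0.02,0],[1,-0.005,0,-0.035,0],[1,-0.005,0,-0.05,0],[1,-0.005,0,-0.06,0],[1,-0.005,0,-0.06,0]]

```text
t: 11.77
tool_pos: [0.5678, 0.0241, 0.1506]
orientation: [-2.124, -2.314, -0.035]
force: [-0.4, 0.1, -7.9]
opening: 0.0137
gripper_force: 40.0
```

>>> send_rows:
  plan:
    - [[1,0,0,-0.004,0],[1,0,0,-0.008,0],[1,0,0,-0.008,0]]

```text
t: 12.02
tool_pos: [0.5682, 0.0241, 0.1497]
orientation: [2.124, 2.314, 0.036]
force: [1.2, 0.2, -7.9]
opening: 0.0139
gripper_force: 40.0
```

>>> send_rows:
  plan:
    - [[1,-0.005,0,-0.005,0],[1,-0.005,0,-0.01,0],[1,-0.005,0,-0.01,0]]

```text
t: 12.27
tool_pos: [0.5676, 0.024, 0.1483]
orientation: [2.123, 2.314, 0.037]
force: [0.4, -0.6, -3.9]
opening: 0.0137
gripper_force: 40.0
```

>>> send_rows:
  plan:
    - [[1,0,0,-0.005,0],[1,0,0,-0.005,0]]

```text
t: 12.43
tool_pos: [0.5679, 0.024, 0.1477]
orientation: [2.122, 2.313, 0.038]
force: [0.7, -0.5, -0.2]
opening: 0.0136
gripper_force: 40.0
```

The rollers now carry the weight. I release, rise and look.

>>> send_rows:
  force: 10
  plan:
    - [[1,0,0,0,0],[0.4,0,0,0,0],[0.3,0,0,0,0],[0.2,0,0,0,0],[0.2,0,0,0,0],[0.2,0,0,0.1,0],[0.2,0,0,0.25,0],[0.2,0,0,0.5,0],[0.2,0,0.1,0.8,0],[0.2,0,0.3,0.8,0],[0.2,0,0.5,0.8,0],[0.2,0,0.7,0.8,0],[0.2,0,0.9,0.8,0],[0.2,0,1,0.8,0]]

```text
t: 13.6
tool_pos: [0.5666, 0.2276, 0.3072]
orientation: [-2.122, -2.316, -0.038]
force: [0.6, 0.4, -0.2]
opening: 0.0371
gripper_force: 0.0
```

```bash
python3 - <<'E'
from h import *
st()
for n in ('side','top'):
    p,d,K,T,c=grab(n); X=cloud(d,K,T); x,y,z=X[...,0],X[...,1],X[...,2]
    m=(d>0)&(z>.115)&(z<.14)&(abs(x-.566)<.08)&(abs(y-.025)<.12)&(p.max(2)<80)
    P=X[m]; r=cv2.minAreaRect((P[:,:2]*1000).astype(np.float32)); print(n,m.sum(),r,np.percentile(P[:,2],[10,50,90]))
    cv2.imwrite(f'pics/j_{n}.png',p)
E
```

```text
t 13.6 pos [0.5666 0.2276 0.3072] z [ 0.016  0.018 -1.   ] yaw_y 5.0 q [0.29 0.12 1.37 0.01 1.63 0.2 ] F [ 0.6  0.4 -0.2]
side 555 ((567.15234375, 26.892059326171875), (87.71772003173828, 157.407958984375), 4.348470211029053) [0.12210171 0.12654081 0.13034837]
top 859 ((565.9860229492188, 25.010257720947266), (88.97085571289062, 148.5421905517578), 4.121114253997803) [0.12206246 0.12586678 0.12965996]
```

The case is placed upright on the rollers: centre (0.5665, 0.026), lid 0.126. Next I build the slant: turn +105° in free space, then over-reach radially outward.

>>> send_rows:
  plan:
    - [[1,0.8,0.3,0,1],[1,0.8,0.3,0,1],[1,0.8,0.3,0,1],[1,0.8,0.3,0,1],[1,0.8,0.3,0,1],[1,0.8,0.3,0,1],[1,0.8,0.3,0,1],[1,0.8,0.3,0,1],[1,0.8,0.3,0,1]]

```text
t: 14.45
tool_pos: [0.7275, 0.283, 0.3059]
orientation: [-0.67, -3.057, -0.03]
force: [-0.6, -0.3, -0.6]
opening: 0.0004
gripper_force: 0.0
```

>>> send_rows:
  plan:
    - [[1,0,0,0,0.75],[1,0,0,0,0.75],[1,0,0,0,0.75],[1,0.2,0.07,0,0.75],[1,0.4,0.14,0,0.75],[1,0.6,0.21,0,0.75],[1,0.9,0.33,0,0.75],[1,0.9,0.33,0,0.75],[1,0.9,0.33,0,0.75],[1,0.9,0.33,0,0.75]]

```text
t: 15.28
tool_pos: [0.8179, 0.3154, 0.2753]
orientation: [-0.534, 3.078, 0.033]
force: [-0.1, -0.1, 0.7]
opening: 0.0005
gripper_force: 0.0
```

>>> send_rows:
  plan:
    - [[1,0.9,0.33,0,0],[1,0.9,0.33,0,0],[1,0.9,0.33,0,0],[1,0.9,0.33,0,0],[1,0.9,0.33,0,0]]

```text
t: 15.7
tool_pos: [0.8439, 0.3246, 0.2408]
orientation: [-0.531, 3.036, 0.045]
force: [0.2, -0.8, -0.2]
opening: 0.0009
gripper_force: 0.0
```

```bash
python3 -c "from h import *; st()"
```

```text
t 15.7 pos [0.8439 0.3246 0.2408] z [ 0.053  0.039 -0.998] yaw_y 109.9 q [ 0.3   1.18  0.02  0.02  1.88 -1.61] F [ 0.2 -0.8 -0.2]
```

>>> send_rows:
  plan:
    - [[1,0.95,0.36,0.3,0],[1,0.95,0.36,0.3,0],[1,0.95,0.36,0.3,0],[1,0.95,0.36,0.3,0],[1,0.95,0.36,0.3,0],[1,0.95,0.36,0.3,0],[1,0.95,0.36,0.3,0],[1,0.95,0.36,0.3,0],[1,0.95,0.36,0.3,0],[1,0.95,0.36,0.3,0]]

```text
t: 16.53
tool_pos: [0.8577, 0.3303, 0.2407]
orientation: [-0.525, 2.997, 0.056]
force: [0.1, 0.4, -0.5]
opening: 0.0004
gripper_force: 0.0
```

```bash
python3 -c "from h import *; st()"
```

```text
t 16.53 pos [0.8577 0.3303 0.2407] z [ 0.091  0.054 -0.994] yaw_y 109.9 q [ 0.3   1.18  0.02  0.02  1.83 -1.61] F [ 0.1  0.4 -0.5]
```

>>> send_rows:
  plan:
    - [[1,1,0.38,0.2,0],[1,1,0.38,0.2,0]]

```text
t: 16.7
tool_pos: [0.873, 0.3363, 0.2368]
orientation: [-0.517, 2.957, 0.067]
force: [-0.0, -0.4, 0.1]
opening: 0.0009
gripper_force: 0.0
```

>>> send_rows:
  plan:
    - [[1,1,0.38,0.2,0],[1,1,0.38,0.2,0]]

```text
t: 16.87
tool_pos: [0.8873, 0.3419, 0.2316]
orientation: [-0.51, 2.921, 0.077]
force: [-0.3, -0.7, -0.0]
opening: 0.001
gripper_force: 0.0
```

>>> send_rows:
  plan:
    - [[1,1,0.38,0.2,0],[1,1,0.38,0.2,0]]

```text
t: 17.03
tool_pos: [0.9016, 0.3475, 0.2277]
orientation: [-0.504, 2.884, 0.087]
force: [-1.2, -0.1, -0.6]
opening: 0.0004
gripper_force: 0.0
```

>>> send_rows:
  plan:
    - [[1,1,0.38,0.2,0],[1,1,0.38,0.2,0]]

```text
t: 17.2
tool_pos: [0.9159, 0.353, 0.2244]
orientation: [-0.497, 2.847, 0.097]
force: [-0.6, 0.2, 0.8]
opening: 0.0004
gripper_force: 0.0
```

```bash
python3 -c "from h import *; st()"
```

```text
t 17.2 pos [0.9159 0.353  0.2244] z [ 0.232  0.107 -0.967] yaw_y 110.0 q [ 0.3   1.21  0.02  0.03  1.65 -1.61] F [-0.6  0.2  0.8]
```

The slant grows about 2.2° per call: 14.8° so far, all in the wanted direction. I continue.

>>> send_rows:
  plan:
    - [[1,1,0.38,0.3,0],[1,1,0.38,0.3,0]]

```text
t: 17.37
tool_pos: [0.9283, 0.3579, 0.2275]
orientation: [-0.49, 2.81, 0.106]
force: [0.6, -1.2, 0.0]
opening: 0.0005
gripper_force: 0.0
```

>>> send_rows:
  plan:
    - [[1,1,0.38,0.3,0],[1,1,0.38,0.3,0]]

```text
t: 17.53
tool_pos: [0.941, 0.3628, 0.232]
orientation: [-0.482, 2.771, 0.115]
force: [-0.9, -0.4, 0.1]
opening: 0.0004
gripper_force: 0.0
```

>>> send_rows:
  plan:
    - [[1,1,0.38,0.3,0],[1,1,0.38,0.3,0]]

```text
t: 17.7
tool_pos: [0.9535, 0.3676, 0.2356]
orientation: [-0.475, 2.734, 0.124]
force: [-0.1, 0.4, 0.5]
opening: 0.0006
gripper_force: 0.0
```

>>> send_rows:
  plan:
    - [[1,1,0.38,0.3,0],[1,1,0.38,0.3,0]]

```text
t: 17.87
tool_pos: [0.9658, 0.3723, 0.239]
orientation: [-0.468, 2.697, 0.133]
force: [-0.3, -0.2, -0.2]
opening: 0.0005
gripper_force: 0.0
```

>>> send_rows:
  plan:
    - [[1,1,0.38,0.3,0],[1,1,0.38,0.3,0]]

```text
t: 18.03
tool_pos: [0.9779, 0.3771, 0.2426]
orientation: [-0.462, 2.66, 0.141]
force: [0.9, 0.4, -0.3]
opening: 0.0006
gripper_force: 0.0
```

>>> send_rows:
  plan:
    - [[1,1,0.38,0.3,0],[1,1,0.38,0.3,0]]

```text
t: 18.2
tool_pos: [0.9899, 0.3817, 0.2464]
orientation: [-0.455, 2.623, 0.15]
force: [-0.4, -0.2, 0.1]
opening: 0.0008
gripper_force: 0.0
```

>>> send_rows:
  plan:
    - [[1,1,0.38,0.3,0],[1,1,0.38,0.3,0]]

```text
t: 18.37
tool_pos: [1.0016, 0.3862, 0.2503]
orientation: [-0.448, 2.586, 0.158]
force: [-0.5, -0.2, 0.3]
opening: 0.0005
gripper_force: 0.0
```

>>> send_rows:
  plan:
    - [[1,1,0.38,0.3,0],[1,1,0.38,0.3,0]]

```text
t: 18.53
tool_pos: [1.013, 0.3906, 0.2543]
orientation: [-0.441, 2.55, 0.165]
force: [-0.8, -0.5, 0.4]
opening: 0.0007
gripper_force: 0.0
```

```bash
python3 -c "from h import *; st()"
```

```text
t 18.53 pos [1.013  0.3906 0.2543] z [ 0.493  0.205 -0.846] yaw_y 110.1 q [ 0.31  1.23  0.02  0.05  1.33 -1.61] F [-0.8 -0.5  0.4]
```

>>> send_rows:
  plan:
    - [[1,1,0.38,0.3,0],[1,1,0.38,0.3,0]]

```text
t: 18.7
tool_pos: [1.0241, 0.3949, 0.2585]
orientation: [-0.434, 2.514, 0.173]
force: [0.1, -0.7, -0.2]
opening: 0.0004
gripper_force: 0.0
```

>>> send_rows:
  plan:
    - [[1,1,0.38,0.3,0],[1,1,0.38,0.3,0]]

```text
t: 18.87
tool_pos: [1.0349, 0.399, 0.2628]
orientation: [-0.428, 2.478, 0.18]
force: [0.1, 0.5, 0.3]
opening: 0.0006
gripper_force: 0.0
```

>>> send_rows:
  plan:
    - [[1,1,0.38,0.3,0],[1,1,0.38,0.3,0]]

```text
t: 19.03
tool_pos: [1.0453, 0.403, 0.2674]
orientation: [-0.421, 2.443, 0.187]
force: [0.5, 0.0, -0.5]
opening: 0.0005
gripper_force: 0.0
```

>>> send_rows:
  plan:
    - [[1,-1,0,0,-0.5],[1,-1,0,0,-0.5],[1,-1,0,0,-0.5],[1,-1,0,0,-0.5],[1,-1,0,0,-0.5],[1,-1,0,0,-0.5]]

```text
t: 19.53
tool_pos: [0.8774, 0.4022, 0.2687]
orientation: [0.229, 2.458, -0.04]
force: [-0.1, 0.8, -0.4]
opening: 0.0002
gripper_force: 0.0
```

```bash
python3 -c "from h import *; st()"
```

```text
t 19.53 pos [0.8774 0.4022 0.2687] z [ 0.618 -0.086 -0.782] yaw_y 79.9 q [ 0.52  0.67  0.89 -0.45  1.06 -0.75] F [-0.1  0.8 -0.4]
```

>>> send_rows:
  plan:
    - [[1,-0.9,-0.5,0,-0.85],[1,-0.9,-0.5,0,-0.85],[1,-0.9,-0.5,0,-0.85],[1,-0.9,-0.5,0,-0.85],[1,-0.9,-0.5,0,-0.85],[1,-0.9,-0.5,0,-0.85],[1,-0.9,-0.5,0,-0.85],[1,-0.9,-0.5,0,-0.85],[1,-0.9,-0.5,0,-0.85]]

```text
t: 20.28
tool_pos: [0.6995, 0.3039, 0.2669]
orientation: [1.281, 2.167, -0.414]
force: [0.2, -0.7, 0.0]
opening: 0.0004
gripper_force: 0.0
```

```bash
python3 -c "from h import *; st()"
```

```text
t 20.28 pos [0.6995 0.3039 0.2669] z [ 0.324 -0.532 -0.782] yaw_y 29.4 q [ 0.64  0.61  0.98 -0.67  1.61  0.13] F [ 0.2 -0.7  0. ]
```

>>> send_rows:
  plan:
    - [[1,-0.72,-0.4,0,-0.435],[1,-0.72,-0.4,0,-0.435],[1,-0.72,-0.4,0,-0.435],[1,-0.72,-0.4,0,-0.435],[1,-0.72,-0.4,0,-0.435],[1,-0.72,-0.4,0,-0.435]]

```text
t: 20.78
tool_pos: [0.5548, 0.2228, 0.2688]
orientation: [1.775, 1.862, -0.587]
force: [-0.3, -0.4, 0.4]
opening: 0.0004
gripper_force: 0.0
```

```bash
python3 - <<'E'
from h import *
st()
for n in ('side','top'):
    p,d,K,T,c=grab(n); X=cloud(d,K,T); x,y,z=X[...,0],X[...,1],X[...,2]
    m=(d>0)&(z>.115)&(z<.14)&(abs(x-.566)<.08)&(abs(y-.025)<.12)&(p.max(2)<80)
    P=X[m]; r=cv2.minAreaRect((P[:,:2]*1000).astype(np.float32)); print(n,m.sum(),r)
    cv2.imwrite(f'pics/k_{n}.png',p)
E
```

```text
t 20.78 pos [0.5548 0.2228 0.2688] z [ 0.059 -0.619 -0.783] yaw_y 3.3 q [ 0.62  0.41  1.24 -0.59  1.82  0.52] F [-0.3 -0.4  0.4]
side 365 ((549.4561767578125, 26.878280639648438), (73.66777038574219, 155.14955139160156), 17.71590232849121)
top 866 ((564.4540405273438, 24.688949584960938), (87.02505493164062, 148.67076110839844), 4.757882595062256)
```

The hand is slanted 38.5°, pointing along the track. I lower behind the case and approach.

>>> send_rows:
  plan:
    - [[1,0,-0.3,-0.2,0.03],[1,0,-0.3,-0.4,0.03],[1,0,-0.3,-0.55,0.03],[1,0,-0.3,-0.7,0.03],[1,0,-0.3,-0.8,0.03],[1,0,-0.3,-0.8,0.03]]

```text
t: 21.38
tool_pos: [0.5531, 0.1623, 0.1024]
orientation: [1.741, 1.888, -0.587]
force: [0.0, 0.2, -1.4]
opening: 0.0001
gripper_force: 0.0
```

```bash
python3 - <<'E'
from h import *
st()
p,d,K,T,c=grab('side'); cv2.imwrite('pics/l.png',cv2.resize(p[100:260,150:310],None,fx=3.5,fy=3.5))
E
```

```text
t 21.38 pos [0.5531 0.1623 0.1024] z [ 0.072 -0.62  -0.781] yaw_y 5.1 q [ 0.55  0.45  1.5  -0.6   1.52  0.61] F [ 0.   0.2 -1.4]
```

View pics/l.png

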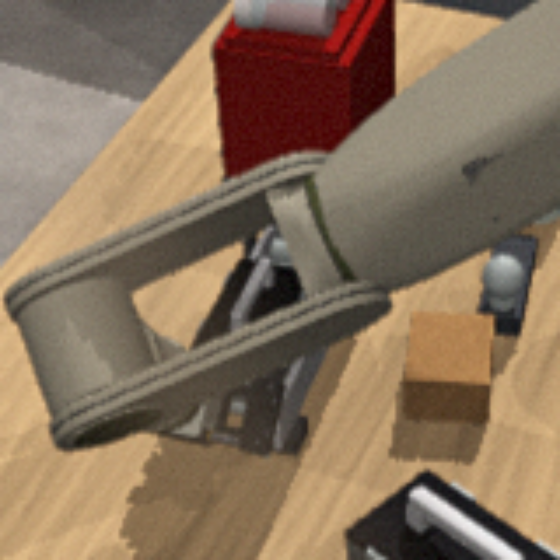

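The forearm hides the tip, but the pose is as computed. I push steadily along the track at about 0.1 m/s.

>>> send_rows:
  plan:
    - [[1,0.009,-0.1,0,0],[1,0.016,-0.175,0,0],[1,0.02,-0.22,0,0],[1,0.023,-0.25,0,0],[1,0.026,-0.29,0,0],[1,0.03,-0.33,0,0],[1,0.034,-0.375,0,0],[1,0.038,-0.42,0,0],[1,0.042,-0.465,0,0],[1,0.046,-0.51,0,0],[1,0.05,-0.555,0,0],[1,0.055,-0.6,0,0],[1,0.059,-0.645,0,0],[1,0.063,-0.69,0,0]]

```text
t: 22.6
tool_pos: [0.5677, 0.0246, 0.1078]
orientation: [1.744, 1.884, -0.578]
force: [-0.0, 2.5, 1.0]
opening: 0.0005
gripper_force: 1.1
```

```bash
python3 - <<'E'
from h import *
st()
for n in ('side','top'):
    p,d,K,T,c=grab(n); X=cloud(d,K,T); x,y,z=X[...,0],X[...,1],X[...,2]
    m=(d>0)&(z>.115)&(z<.14)&(abs(x-.566)<.08)&(abs(y+.05)<.15)&(p.max(2)<80)
    P=X[m]; print(n,m.sum(),'y',P[:,1].min(),P[:,1].max()) if m.any() else 0
    cv2.imwrite(f'pics/m_{n}.png',p)
a=cv2.imread('pics/m_side.png')[120:250,170:300];b=cv2.imread('pics/m_top.png')[90:210,220:370]
cv2.imwrite('pics/m.png',np.hstack([cv2.resize(a,(390,390)),cv2.resize(b,(400,390))]))
E
```

```text
t 22.6 pos [0.5677 0.0246 0.1078] z [ 0.077 -0.618 -0.782] yaw_y 5.0 q [ 0.34  0.3   1.68 -0.67  1.38  0.48] F [-0.   2.5  1. ]
side 96 y -0.14063667016015868 0.010369977674428599
top 649 y -0.15015519550672474 0.043523304216023295
```

View pics/m.png

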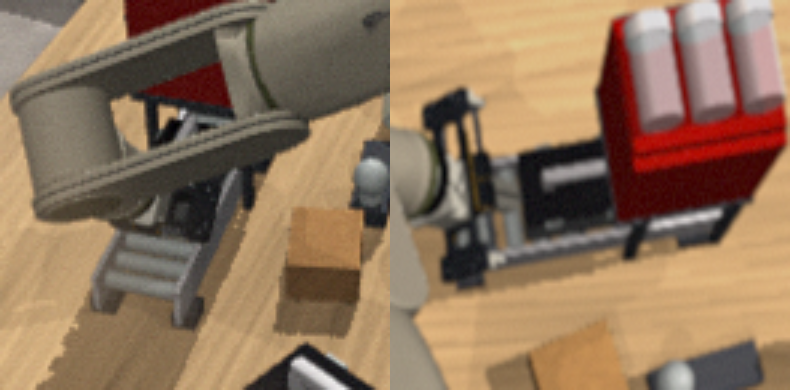

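The top view shows the fingers at about (505,200) against the case's rear, with the case square between the rails and entering the bay. I continue.

>>> send_rows:
  plan:
    - [[1,0.004,-0.045,0,0],[1,0.008,-0.09,0,0],[1,0.012,-0.135,0,0],[1,0.016,-0.18,0,0],[1,0.02,-0.225,0,0],[1,0.025,-0.27,0,0],[1,0.029,-0.315,0,0],[1,0.033,-0.36,0,0],[1,0.037,-0.405,0,0],[1,0.041,-0.45,0,0],[1,0.044,-0.49,0,0],[1,0.047,-0.52,0,0],[1,0.047,-0.52,0,0]]

```text
t: 23.78
tool_pos: [0.5772, -0.0798, 0.1082]
orientation: [1.745, 1.883, -0.579]
force: [-0.1, 0.1, -1.0]
opening: 0.0002
gripper_force: 0.0
```

>>> send_rows:
  plan:
    - [[1,0.001,-0.015,0,0],[1,0.003,-0.03,0,0],[1,0.003,-0.03,0,0]]

```text
t: 24.03
tool_pos: [0.5779, -0.0846, 0.1081]
orientation: [1.744, 1.884, -0.578]
force: [0.5, -1.2, 0.7]
opening: 0.0006
gripper_force: 0.0
```

>>> send_rows:
  plan:
    - [[1,0.001,-0.015,0,0],[1,0.003,-0.03,0,0],[1,0.003,-0.03,0,0]]

```text
t: 24.28
tool_pos: [0.5785, -0.0899, 0.108]
orientation: [1.744, 1.885, -0.577]
force: [-1.7, 6.4, 1.8]
opening: 0.0006
gripper_force: 3.1
```

```bash
python3 - <<'E'
from h import *
st()
E
```

```text
t 24.28 pos [ 0.5785 -0.0899  0.108 ] z [ 0.077 -0.617 -0.783] yaw_y 5.0 q [ 0.15  0.24  1.76 -0.71  1.25  0.34] F [-1.7  6.4  1.8]
```

>>> send_rows:
  plan:
    - [[1,0.001,-0.01,0,0],[1,0.001,-0.01,0,0],[1,0.001,-0.01,0,0]]

```text
t: 24.53
tool_pos: [0.5786, -0.0903, 0.1079]
orientation: [1.745, 1.886, -0.575]
force: [-5.9, 15.5, 6.5]
opening: 0.0002
gripper_force: 7.8
```

>>> send_rows:
  plan:
    - [[1,0.001,-0.01,0,0],[1,0.001,-0.01,0,0],[1,0.001,-0.01,0,0]]

```text
t: 24.78
tool_pos: [0.5787, -0.0907, 0.1079]
orientation: [1.746, 1.888, -0.573]
force: [-9.9, 25.5, 10.0]
opening: 0.0003
gripper_force: 13.2
```

>>> send_rows:
  plan:
    - [[1,0.001,-0.01,0,0],[1,0.001,-0.01,0,0],[1,0.001,-0.01,0,0]]

```text
t: 25.03
tool_pos: [0.5787, -0.091, 0.1078]
orientation: [1.747, 1.889, -0.571]
force: [-15.1, 36.7, 15.3]
opening: 0.0003
gripper_force: 19.0
```

A firm stop exactly at the predicted home position. I back off along the track and look.

>>> send_rows:
  plan:
    - [[1,-0.004,0.05,0,0],[1,-0.014,0.15,0,0],[1,-0.027,0.3,0,0],[1,-0.045,0.5,0,0],[1,-0.064,0.7,0,0],[1,-0.08,0.9,0,0],[1,-0.09,1,0,0]]

```text
t: 25.62
tool_pos: [0.5608, 0.1076, 0.108]
orientation: [1.742, 1.886, -0.575]
force: [0.9, 0.1, -0.2]
opening: 0.0002
gripper_force: 0.0
```

>>> send_rows:
  plan:
    - [[1,-0.05,0.3,0.5,0],[1,-0.3,0.6,1,0],[1,-0.5,0.9,1,0],[1,-0.6,1,1,0],[1,-0.6,1,1,0],[1,-0.6,1,1,0],[1,-0.6,1,1,0],[1,-0.6,1,1,0]]

```text
t: 26.28
tool_pos: [0.4395, 0.3067, 0.3111]
orientation: [1.744, 1.886, -0.572]
force: [0.6, 0.6, 0.2]
opening: 0.0005
gripper_force: 0.0
```

```bash
python3 - <<'E'
from h import *
st()
o=np.array([.5776,-.099]);ey=np.array([-.0901,.9959]);ex=np.array([.9959,.0901])
im=[]
for n in ('side','top'):
    p,d,K,T,c=grab(n); X=cloud(d,K,T); q=X[...,:2]-o; xs=q@ex*1000; ys=q@ey*1000; z=X[...,2]*1000
    m=(d>0)&(z>64)&(z<80)&(abs(xs)<22)&(ys>-12)&(ys<40); print(n,'dog',m.sum(),'ys',ys[m].min() if m.any() else '', 'z',z[m].max() if m.any() else '')
    m=(d>0)&(z>85)&(z<132)&(abs(xs)<40)&(ys>-40)&(ys<40); print(n,'case rear',m.sum(),np.percentile(ys[m],[50,90,98,100]) if m.any() else '')
    im.append(p)
a=im[0][130:230,190:290];b=im[1][90:190,220:370]
cv2.imwrite('pics/n.png',np.hstack([cv2.resize(a,(450,450),interpolation=cv2.INTER_CUBIC),cv2.resize(b,(350,450))]))
E
```

```text
t 26.28 pos [0.4395 0.3067 0.3111] z [ 0.08  -0.615 -0.784] yaw_y 5.1 q [ 0.83  0.32  1.28 -0.54  1.96  0.65] F [0.6 0.6 0.2]
side dog 19 ys -10.853855845629587 z 79.6177377801508
side case rear 279 [-11.0540397   -4.30135896  -1.70444945   3.00225778]
top dog 9 ys -9.036966781725095 z 79.36666732762498
top case rear 32 [-8.91494841 -8.04292617 -7.35399587 -7.27739686]
```

View pics/n.png

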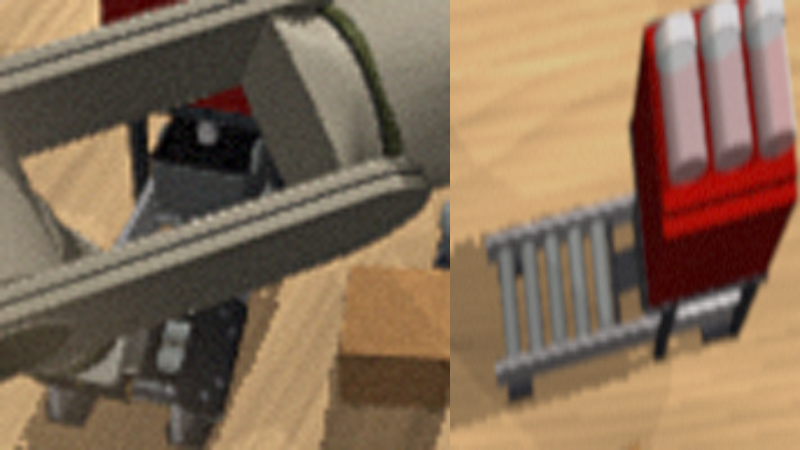

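The case is inside the bay (rear at about -8 mm), but the forearm hides the dog. I move the arm clear and look once more.

>>> send_rows:
  plan:
    - [[1,-0.5,1,0.5,0],[1,-0.5,1,0.5,0],[1,-0.5,1,0.5,0],[1,-0.5,1,0.5,0],[1,-0.5,1,0.5,0],[1,-0.5,1,0.5,0],[1,-0.5,1,0.5,0]]

```text
t: 26.97
tool_pos: [0.3391, 0.5081, 0.4071]
orientation: [1.74, 1.888, -0.576]
force: [-0.2, 0.2, -0.7]
opening: 0.0003
gripper_force: 0.0
```

```bash
python3 - <<'E'
from h import *
st()
o=np.array([.5776,-.099]);ey=np.array([-.0901,.9959]);ex=np.array([.9959,.0901])
im=[]
for n in ('side','top'):
    p,d,K,T,c=grab(n); X=cloud(d,K,T); q=X[...,:2]-o; xs=q@ex*1000; ys=q@ey*1000; z=X[...,2]*1000
    dk=(d>0)&(abs(xs)<16)&(z>45)&(z<82)
    for a in range(-12,32,6):
        m=dk&(ys>=a)&(ys<a+6); print(n,a,m.sum(),np.median(z[m]).round(1) if m.any() else '',end=' | ')
    m=(d>0)&(z>85)&(z<132)&(abs(xs)<40)&(ys>-40)&(ys<40); print('\nrear',np.percentile(ys[m],[50,90]))
    im.append(p)
a=im[0][125:235,185:295];b=im[1][90:190,220:330]
cv2.imwrite('pics/o.png',np.hstack([cv2.resize(a,(500,500),interpolation=cv2.INTER_CUBIC),cv2.resize(b[:, :],(300,500))]))
E
```

```text
t 26.97 pos [0.3391 0.5081 0.4071] z [ 0.079 -0.617 -0.783] yaw_y 5.2 q [ 1.1   0.72  0.57 -0.52  2.36  0.74] F [-0.2  0.2 -0.7]
side -12 0  | side -6 0  | side 0 0  | side 6 0  | side 12 0  | side 18 0  | side 24 0  | side 30 0  | 
rear [-28.60840767 -16.44739805]
top -12 15 63.2 | top -6 14 58.5 | top 0 15 57.0 | top 6 16 56.5 | top 12 14 55.5 | top 18 13 54.2 | top 24 15 53.2 | top 30 9 56.2 | 
rear [-8.54847949 -8.08910678]
```

View pics/o.png

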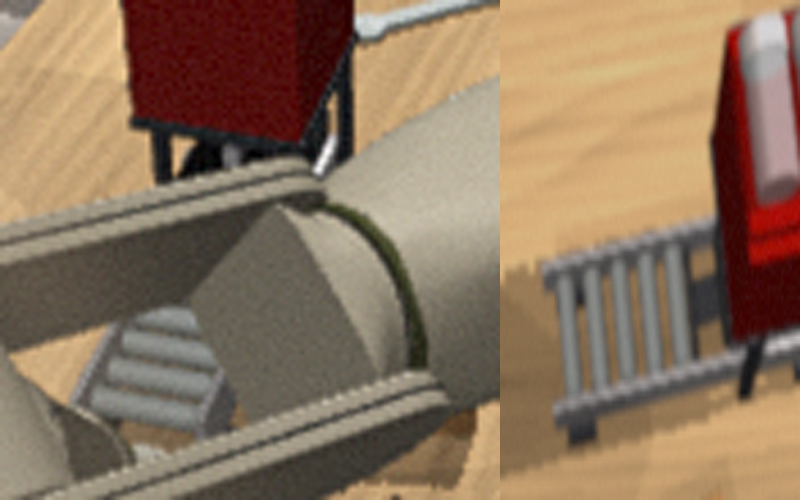

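```bash
python3 - <<'E'
from h import *
o=np.array([.5776,-.099]);ey=np.array([-.0901,.9959]);ex=np.array([.9959,.0901])
p,d,K,T,c=grab('top'); z0=np.load('top0.npz')
for nm,pp,dd in(('initial',z0['p'],z0['d']),('now',p,d)):
    X=cloud(dd,K,T); q=X[...,:2]-o; xs=q@ex*1000; ys=q@ey*1000; z=X[...,2]*1000
    for a in range(-24,34,4):
        m=(abs(xs)<14)&(ys>=a)&(ys<a+4)&(z<300)&(z>30); print(a,m.sum(),np.median(z[m]).round(1) if m.any() else '',np.median(pp[m].max(1)) if m.any() else '',end=' | ')
    print(nm)
E
```

```text
-24 0   | -20 5 51.2 90.0 | -16 0   | -12 0   | -8 3 68.6 119.0 | -4 61 236.6 61.0 | 0 16 71.6 53.0 | 4 11 66.2 48.0 | 8 10 63.7 49.5 | 12 9 58.3 52.0 | 16 9 56.4 50.0 | 20 8 57.2 51.5 | 24 9 56.4 55.0 | 28 6 53.7 67.0 | 32 8 56.1 100.5 | initial
-24 0   | -20 0   | -16 0   | -12 18 86.9 41.0 | -8 9 59.0 52.0 | -4 59 235.8 58.0 | 0 18 120.8 54.5 | 4 8 57.0 56.5 | 8 9 57.0 56.0 | 12 8 54.0 56.5 | 16 8 53.8 54.5 | 20 8 56.7 51.0 | 24 8 56.4 52.5 | 28 6 57.3 59.0 | 32 6 56.7 93.0 | now
```

The dog still reads pressed: 57 mm now against 66 to 72 mm initially. The case is therefore probably a millimetre or two short of home. I move the arm out of the side camera's line and measure exactly.

>>> send_rows:
  plan:
    - [[1,1,-0.4,-0.2,0],[1,1,-0.4,-0.2,0],[1,1,-0.4,-0.2,0],[1,1,-0.4,-0.2,0],[1,1,-0.4,-0.2,0],[1,1,-0.4,-0.2,0]]

```text
t: 27.62
tool_pos: [0.5469, 0.4169, 0.3656]
orientation: [1.749, 1.877, -0.585]
force: [1.0, -0.2, -0.2]
opening: 0.0003
gripper_force: 0.0
```

>>> send_rows:
  plan:
    - [[1,1,-0.4,-0.2,0],[1,1,-0.4,-0.2,0],[1,1,-0.4,-0.2,0],[1,1,-0.4,-0.2,0],[1,1,-0.4,-0.2,0],[1,1,-0.4,-0.2,0]]

```text
t: 28.12
tool_pos: [0.726, 0.3221, 0.3139]
orientation: [1.737, 1.884, -0.567]
force: [-0.0, -0.5, -0.6]
opening: 0.0006
gripper_force: 0.0
```

```bash
cat > m.py <<'E'
from h import *
st()
o=np.array([.5776,-.099]);ey=np.array([-.0901,.9959]);ex=np.array([.9959,.0901])
def rep(nm,p,d,K,T):
    X=cloud(d,K,T); q=X[...,:2]-o; xs=q@ex*1000; ys=q@ey*1000; z=X[...,2]*1000; ok=(d>0)
    m=ok&(abs(xs)<60)&(z>190)&(z<330)&(ys>-20)&(ys<15); print(nm,'cab front',m.sum(),np.percentile(ys[m],[25,50,75]).round(1))
    for lo,hi in((85,105),(105,120)):
        m=ok&(abs(xs)<38)&(z>lo)&(z<hi)&(ys>-40)&(ys<25)
        if m.sum()>5: print('  rear z',lo,m.sum(),np.percentile(ys[m],[25,50,75]).round(1),'slope',np.polyfit(xs[m],ys[m],1).round(3),'xs',np.percentile(xs[m],[2,98]).round(1))
    print('  dog',[(a,int(m.sum()),float(np.median(z[m]).round(1))) for a in range(-12,30,4) for m in [ok&(abs(xs)<14)&(ys>=a)&(ys<a+4)&(z>30)&(z<82)] if m.any()])
for n in('side','top'):
    z=np.load(n+'0.npz'); rep(n+' initial',z['p'],z['d'],z['K'],z['T']); p,d,K,T,c=grab(n); rep(n+' now',p,d,K,T)
E
python3 m.py
```

```text
t 28.12 pos [0.726  0.3221 0.3139] z [ 0.088 -0.617 -0.782] yaw_y 5.4 q [ 0.61  1.18  0.03 -0.72  2.14  0.19] F [-0.  -0.5 -0.6]
side initial cab front 981 [-2.3 -0.2  2.3]
  dog [(-8, 3, 68.2), (-4, 6, 66.8), (0, 6, 69.5), (4, 5, 67.6), (8, 8, 67.1), (12, 9, 62.0), (16, 8, 58.8), (20, 6, 60.6), (24, 6, 54.8), (28, 6, 56.7)]
side now cab front 673 [-2.6 -0.1  2.1]
  dog []
top initial cab front 291 [-1.2 -0.9 -0.6]
  dog [(-8, 3, 68.6), (-4, 9, 69.1), (0, 9, 67.7), (4, 11, 66.2), (8, 10, 63.7), (12, 9, 58.3), (16, 9, 56.4), (20, 8, 57.2), (24, 9, 56.4), (28, 6, 53.7)]
top now cab front 289 [-1.2 -0.9 -0.6]
  rear z 85 17 [-8.7 -8.5 -8.4] slope [-4.00e-03 -8.47e+00] xs [-31.   33.7]
  rear z 105 12 [-8.7 -8.5 -8.3] slope [-7.000e-03 -8.388e+00] xs [-33.5  33.3]
  dog [(-12, 8, 62.2), (-8, 9, 57.9), (-4, 10, 57.3), (0, 7, 57.3), (4, 9, 56.1), (8, 8, 55.9), (12, 9, 55.3), (16, 7, 54.7), (20, 7, 54.5), (24, 11, 58.4), (28, 5, 56.0)]
```

The case's rear sits 7.6 mm inside the shelf edge and is square to it. A fully pressed leaf's tip reaches about 8.7 mm in, so the case is 1–2 mm short. I go back and push again, measuring while in contact.

>>> send_rows:
  plan:
    - [[1,-0.84,-0.76,-0.5,0],[1,-0.84,-0.76,-0.5,0],[1,-0.84,-0.76,-0.5,0],[1,-0.84,-0.76,-0.5,0],[1,-0.84,-0.76,-0.5,0],[1,-0.84,-0.76,-0.5,0],[1,-0.84,-0.76,-0.5,0]]

```text
t: 28.8
tool_pos: [0.6048, 0.2223, 0.2538]
orientation: [1.736, 1.887, -0.544]
force: [0.9, 0.4, 1.2]
opening: 0.0004
gripper_force: 0.0
```

>>> send_rows:
  plan:
    - [[1,0.02,-0.2,-0.2,0],[1,0.04,-0.4,-0.4,0],[1,0.06,-0.6,-0.5,0],[1,0.07,-0.8,-0.54,0],[1,0.08,-0.9,-0.54,0],[1,0.08,-0.9,-0.54,0]]

```text
t: 29.3
tool_pos: [0.6207, 0.0373, 0.1433]
orientation: [1.737, 1.885, -0.556]
force: [-1.1, -0.1, -0.6]
opening: 0.0006
gripper_force: 0.0
```

```bash
python3 m.py
```

```text
t 29.3 pos [0.6207 0.0373 0.1433] z [ 0.094 -0.613 -0.784] yaw_y 5.6 q [ 0.33  0.37  1.52 -0.66  1.43  0.41] F [-1.1 -0.1 -0.6]
side initial cab front 981 [-2.3 -0.2  2.3]
  dog [(-8, 3, 68.2), (-4, 6, 66.8), (0, 6, 69.5), (4, 5, 67.6), (8, 8, 67.1), (12, 9, 62.0), (16, 8, 58.8), (20, 6, 60.6), (24, 6, 54.8), (28, 6, 56.7)]
side now cab front 261 [-2.2 -0.1  1.9]
  rear z 85 64 [-10.2  -7.4  -5.4] slope [-0.033 -7.848] xs [-35.3  33.5]
  rear z 105 35 [-9.2 -8.1 -5.5] slope [ 0.045 -7.132] xs [-37.    6.5]
  dog [(-12, 8, 69.5), (-8, 9, 64.8), (-4, 10, 60.8), (0, 4, 59.3), (4, 8, 59.2), (8, 5, 58.9), (12, 6, 52.7), (16, 6, 59.7), (20, 3, 56.4), (24, 5, 55.8), (28, 3, 58.7)]
top initial cab front 291 [-1.2 -0.9 -0.6]
  dog [(-8, 3, 68.6), (-4, 9, 69.1), (0, 9, 67.7), (4, 11, 66.2), (8, 10, 63.7), (12, 9, 58.3), (16, 9, 56.4), (20, 8, 57.2), (24, 9, 56.4), (28, 6, 53.7)]
top now cab front 295 [-1.2 -0.9 -0.6]
  rear z 85 21 [-9.  -8.7 -8.5] slope [-3.000e-03 -8.725e+00] xs [-33.4  33.8]
  rear z 105 10 [-8.9 -8.6 -8.3] slope [-0.013 -8.651] xs [-37.7  34.6]
  dog [(-12, 7, 64.5), (-8, 9, 59.4), (-4, 9, 58.5), (0, 7, 57.2), (4, 7, 57.3), (8, 8, 55.8), (12, 8, 55.7), (16, 8, 52.7), (20, 7, 57.0), (24, 9, 54.4), (28, 5, 54.4)]
```

>>> send_rows:
  plan:
    - [[1,-0.27,0,0,0],[1,-0.275,0,-0.1,0],[1,-0.275,0,-0.2,0],[1,-0.275,0,-0.23,0],[1,-0.275,0,-0.23,0]]

```text
t: 29.82
tool_pos: [0.5671, 0.0436, 0.0972]
orientation: [1.733, 1.889, -0.552]
force: [-0.1, 0.5, -0.0]
opening: 0.0006
gripper_force: 0.0
```

>>> send_rows:
  plan:
    - [[1,0.01,-0.1,0,0],[1,0.02,-0.2,0,0],[1,0.027,-0.3,0,0],[1,0.036,-0.4,0,0],[1,0.045,-0.5,0,0],[1,0.05,-0.56,0,0],[1,0.053,-0.59,0,0],[1,0.053,-0.59,0,0]]

```text
t: 30.48
tool_pos: [0.5791, -0.0765, 0.0986]
orientation: [1.736, 1.885, -0.551]
force: [0.6, -0.8, 0.2]
opening: 0.0
gripper_force: 0.0
```

>>> send_rows:
  plan:
    - [[1,0.003,-0.03,0,0],[1,0.004,-0.04,0,0],[1,0.004,-0.04,0,0]]

```text
t: 30.73
tool_pos: [0.5791, -0.0838, 0.0973]
orientation: [1.734, 1.888, -0.552]
force: [0.0, 0.3, -0.2]
opening: 0.0003
gripper_force: 0.0
```

```bash
python3 m.py | grep -v -A3 initial
```

```text
t 30.73 pos [ 0.5791 -0.0838  0.0973] z [ 0.097 -0.611 -0.785] yaw_y 5.7 q [ 0.15  0.24  1.78 -0.72  1.22  0.36] F [ 0.   0.3 -0.2]
side initial cab front 981 [-2.3 -0.2  2.3]
  dog [(-8, 3, 68.2), (-4, 6, 66.8), (0, 6, 69.5), (4, 5, 67.6), (8, 8, 67.1), (12, 9, 62.0), (16, 8, 58.8), (20, 6, 60.6), (24, 6, 54.8), (28, 6, 56.7)]
side now cab front 430 [-2.6 -0.6  2.1]
  rear z 85 17 [-9.9 -9.1 -6.1] slope [0.575 6.112] xs [-31.  -12.5]
  rear z 105 10 [-10.4  -8.4  -6.1] slope [ 0.    -8.695] xs [-32.1 -18.5]
  dog [(-8, 1, 54.6), (-4, 2, 73.1), (0, 4, 60.6), (4, 6, 56.2), (8, 9, 56.6), (12, 3, 57.8), (16, 5, 55.0), (20, 6, 58.5), (24, 5, 56.6), (28, 4, 57.0)]
top initial cab front 291 [-1.2 -0.9 -0.6]
  dog [(-8, 3, 68.6), (-4, 9, 69.1), (0, 9, 67.7), (4, 11, 66.2), (8, 10, 63.7), (12, 9, 58.3), (16, 9, 56.4), (20, 8, 57.2), (24, 9, 56.4), (28, 6, 53.7)]
top now cab front 292 [-1.1 -0.8 -0.6]
  rear z 85 47 [-8.6 -1.2  6.5] slope [-0.094 -0.23 ] xs [-32.3  35.5]
  rear z 105 31 [10.2 14.1 18.2] slope [ 0.06  10.377] xs [-25.2  21.6]
  dog [(-12, 7, 66.7), (-8, 6, 59.7), (-4, 4, 54.1), (0, 3, 55.8), (4, 3, 53.4), (8, 3, 58.4), (12, 3, 54.4), (16, 3, 55.5), (20, 2, 54.5), (24, 1, 62.0)]
```

>>> send_rows:
  plan:
    - [[1,0.002,-0.015,0,0],[1,0.003,-0.03,0,0],[1,0.003,-0.03,0,0]]

```text
t: 31.08
tool_pos: [0.5797, -0.0897, 0.0971]
orientation: [1.735, 1.888, -0.551]
force: [-0.7, 4.2, 0.9]
opening: 0.0006
gripper_force: 2.3
```

>>> send_rows:
  plan:
    - [[1,0.001,-0.01,0,0],[1,0.001,-0.01,0,0],[1,0.001,-0.01,0,0]]

```text
t: 31.33
tool_pos: [0.5799, -0.0902, 0.097]
orientation: [1.736, 1.89, -0.549]
force: [-3.8, 12.9, 4.3]
opening: 0.0003
gripper_force: 6.8
```

>>> send_rows:
  plan:
    - [[1,0.001,-0.01,0,0],[1,0.001,-0.01,0,0],[1,0.001,-0.01,0,0]]

```text
t: 31.58
tool_pos: [0.58, -0.0906, 0.097]
orientation: [1.737, 1.891, -0.547]
force: [-9.2, 24.3, 7.8]
opening: 0.0004
gripper_force: 12.2
```

```bash
python3 - <<'E'
from h import *
from scipy.spatial.transform import Rotation as R
s=telemetry.read_state(); F=s['force'];t=s['wrist_torque'];M=R.from_rotvec(s['orientation']).as_matrix()
print(F,t,'tool F',M.T@F,'tool t',M.T@t)
p0=np.cross(F,t)/(F@F); u=F/np.linalg.norm(F)
for k in np.linspace(-.15,.15,13): print((k).round(3),'world rel',(p0+k*u).round(3),'tool rel',(M.T@(p0+k*u)).round(3))
E
python3 m.py | grep -A4 now
```

```text
[-9.15039441 24.3250126   7.77108664] [ 2.62814499  1.06310338 -0.6872985 ] tool F [ 14.86943583  -6.29201597 -21.79761814] tool t [1.12444581 2.68734961 0.15325732]
-0.15 world rel [ 0.017 -0.115 -0.143] tool rel [-0.004 -0.002  0.184]
-0.125 world rel [ 0.008 -0.093 -0.136] tool rel [ 0.01  -0.007  0.164]
-0.1 world rel [-0.    -0.07  -0.129] tool rel [ 0.023 -0.013  0.144]
-0.075 world rel [-0.009 -0.048 -0.122] tool rel [ 0.037 -0.019  0.124]
-0.05 world rel [-0.017 -0.026 -0.114] tool rel [ 0.051 -0.025  0.104]
-0.025 world rel [-0.026 -0.003 -0.107] tool rel [ 0.065 -0.031  0.084]
0.0 world rel [-0.034  0.019 -0.1  ] tool rel [ 0.078 -0.036  0.064]
0.025 world rel [-0.042  0.042 -0.093] tool rel [ 0.092 -0.042  0.044]
0.05 world rel [-0.051  0.064 -0.086] tool rel [ 0.106 -0.048  0.024]
0.075 world rel [-0.059  0.086 -0.079] tool rel [ 0.119 -0.054  0.004]
0.1 world rel [-0.068  0.109 -0.071] tool rel [ 0.133 -0.06  -0.016]
0.125 world rel [-0.076  0.131 -0.064] tool rel [ 0.147 -0.065 -0.037]
0.15 world rel [-0.085  0.154 -0.057] tool rel [ 0.161 -0.071 -0.057]
side now cab front 400 [-2.6 -0.1  2.1]
  rear z 85 14 [-13.   -9.2  -6.9] slope [ -0.356 -17.981] xs [-31.9 -14.4]
  rear z 105 13 [-11.1 -10.3  -8.9] slope [ 0.018 -9.554] xs [-34.5 -20.2]
  dog [(-12, 1, 72.9), (-8, 2, 56.1), (-4, 6, 59.6), (0, 8, 58.0), (4, 2, 54.1), (8, 5, 59.6), (12, 5, 57.8), (16, 8, 57.6), (20, 3, 55.7), (24, 7, 55.8), (28, 6, 57.9)]
top initial cab front 291 [-1.2 -0.9 -0.6]
--
top now cab front 292 [-1.2 -0.9 -0.6]
  rear z 85 45 [-8.4 -5.7  0. ] slope [-0.033 -4.08 ] xs [-32.5  35.9]
  rear z 105 30 [-5.7  7.8 10.9] slope [-0.018  4.774] xs [-25.7  21.8]
  dog [(-12, 3, 63.1), (-8, 3, 55.5), (-4, 2, 57.3), (0, 3, 53.1), (4, 3, 56.7), (8, 4, 53.5), (12, 3, 57.1), (24, 3, 55.3), (28, 2, 49.6)]
```

The wrench's line of action passes through the fingertips, so it is the case itself that stops. A slight yaw of the case, with one front corner touching the stop, would explain the 1–2 mm. I back off, spread the fingers so that two tips can square it, and measure the yaw against the shelf front.

>>> send_rows:
  plan:
    - [[1,-0.004,0.05,0,0],[-0.3,-0.014,0.15,0,0],[-0.3,-0.03,0.35,0,0],[-0.3,-0.045,0.5,0,-0.009],[-0.3,-0.05,0.5,0,-0.009],[-0.3,-0.05,0.5,0,-0.009]]

```text
t: 32.18
tool_pos: [0.5702, 0.0072, 0.0972]
orientation: [1.742, 1.882, -0.555]
force: [0.1, 0.0, 0.6]
opening: 0.0293
gripper_force: 0.0
```

```bash
python3 - <<'E'
from h import *
st(); print(telemetry.read_state()['opening'])
o=np.array([.5776,-.099]);ey=np.array([-.0901,.9959]);ex=np.array([.9959,.0901])
fr=[grab('top') for _ in range(6)]; d=np.mean([f[1] for f in fr],0); K,T=fr[0][2:4]
X=cloud(d,K,T); q=X[...,:2]-o; xs=q@ex*1000; ys=q@ey*1000; z=X[...,2]*1000
def fit(n,m):
    f=np.polyfit(xs[m],ys[m],1)
    for _ in range(3):
        k=m&(abs(ys-np.polyval(f,xs))<1.2); f=np.polyfit(xs[k],ys[k],1)
    print(n,k.sum(),'slope deg',np.degrees(f[0]).round(2),'at0',f[1].round(2),'x',xs[k].min().round(1),xs[k].max().round(1))
fit('cab',(abs(xs)<65)&(z>190)&(z<330)&(abs(ys)<6))
m=(abs(xs)<40)&(z>80)&(z<122)&(ys>-14)&(ys<-3); fit('rear',m)
m=(abs(xs)<40)&(z>66)&(z<122)&(ys>-14)&(ys<-3)
for a in range(-42,42,12):
    k=m&(xs>=a)&(xs<a+12); print(a,k.sum(),np.median(ys[k]).round(2) if k.any() else '',end='; ')
# rails inner edges / x extents of case
print('\ncase x',np.percentile(xs[(z>85)&(z<122)&(ys>-14)&(ys<-3)],[0,2,98,100]).round(1))
E
```

```text
t 32.18 pos [0.5702 0.0072 0.0972] z [ 0.092 -0.612 -0.785] yaw_y 5.3 q [ 0.31  0.29  1.72 -0.68  1.33  0.47] F [0.1 0.  0.6]
0.029296535543349527
cab 303 slope deg -0.04 at0 -0.89 x -64.7 64.6
rear 36 slope deg -0.23 at0 -8.65 x -39.9 37.1
-42 8 -8.4; -30 6 -8.61; -18 6 -8.6; -6 9 -8.73; 6 6 -8.74; 18 8 -8.64; 30 5 -8.8; 
case x [-40.6 -40.2  35.9  37.1]
```

>>> send_rows:
  plan:
    - [[-0.3,0.014,-0.15,0,0],[-0.3,0.027,-0.3,0,0],[-0.3,0.036,-0.4,0,0],[-0.3,0.041,-0.45,0,0],[-0.3,0.044,-0.49,0,0],[-0.3,0.045,-0.5,0,0]]

```text
t: 32.98
tool_pos: [0.5784, -0.0911, 0.0971]
orientation: [1.751, 1.882, -0.551]
force: [-16.2, 37.0, 16.2]
opening: 0.0609
gripper_force: 19.1
```

>>> send_rows:
  plan:
    - [[-0.3,0,-0.01,0.005,0],[-0.3,0,-0.02,0.01,0],[-0.3,0,-0.02,0.01,0]]

```text
t: 33.23
tool_pos: [0.5782, -0.0913, 0.0974]
orientation: [1.75, 1.888, -0.547]
force: [-13.7, 40.9, 8.6]
opening: 0.0603
gripper_force: 21.1
```

>>> send_rows:
  plan:
    - [[-0.3,-0.003,-0.01,0.005,0],[-0.3,-0.003,-0.02,0.01,0],[-0.3,-0.003,-0.02,0.01,0]]

```text
t: 33.48
tool_pos: [0.5775, -0.092, 0.0977]
orientation: [1.751, 1.893, -0.542]
force: [-14.8, 58.8, 5.6]
opening: 0.0607
gripper_force: 29.7
```

```bash
python3 - <<'E'
from h import *
st(); s=telemetry.read_state(); print(s['opening'],s['gripper_force'])
E
python3 m.py | grep -A4 now
```

```text
t 33.48 pos [ 0.5775 -0.092   0.0977] z [ 0.093 -0.599 -0.795] yaw_y 5.3 q [ 0.13  0.23  1.79 -0.71  1.21  0.34] F [-14.8  58.8   5.6]
0.06071767778865142 29.689980000257492
side now cab front 372 [-2.3 -0.2  2.1]
  dog [(-4, 3, 60.4), (0, 6, 65.5), (4, 8, 61.3), (8, 4, 60.0), (12, 8, 62.0), (16, 9, 59.6), (20, 2, 58.0), (24, 6, 55.2), (28, 5, 59.1)]
top initial cab front 291 [-1.2 -0.9 -0.6]
  dog [(-8, 3, 68.6), (-4, 9, 69.1), (0, 9, 67.7), (4, 11, 66.2), (8, 10, 63.7), (12, 9, 58.3), (16, 9, 56.4), (20, 8, 57.2), (24, 9, 56.4), (28, 6, 53.7)]
top now cab front 296 [-1.2 -0.9 -0.6]
  rear z 85 34 [-9.  -8.4 -1.5] slope [ 0.072 -5.175] xs [-37.1  36.5]
  rear z 105 23 [-8.5  3.4  7.7] slope [0.091 0.399] xs [-35.6  36.5]
  dog [(-12, 5, 73.7), (-8, 2, 68.9), (-4, 10, 71.7), (0, 10, 66.9), (4, 5, 63.0), (8, 6, 62.1), (12, 4, 60.7), (24, 4, 53.7), (28, 2, 56.7)]
```

With the fingers spread, the case went the last bit and the dog came up (72 mm at the tip). I back off gently straight along the track.

>>> send_rows:
  plan:
    - [[-0.3,0,0.015,0,0],[-0.3,0,0.03,0,0],[-0.3,-0.005,0.06,0,0],[-0.3,-0.01,0.12,0,0],[-0.3,-0.02,0.25,0,0],[-0.3,-0.036,0.4,0,0],[-0.3,-0.05,0.6,0,0],[-0.3,-0.07,0.8,0.1,0],[-0.3,-0.09,1,0.3,0],[-0.3,-0.09,1,0.6,0],[-0.3,-0.09,1,0.6,0]]

```text
t: 34.5
tool_pos: [0.5603, 0.1004, 0.2237]
orientation: [1.742, 1.882, -0.554]
force: [1.0, -0.7, 0.8]
opening: 0.0603
gripper_force: 0.0
```

>>> send_rows:
  plan:
    - [[-0.3,-0.1,0.5,0.5,0],[-0.3,-0.1,0.5,0.5,0],[-0.3,-0.1,0.5,0.5,0],[-0.3,-0.1,0.5,0.5,0],[-0.3,-0.1,0.5,0.5,0]]

```text
t: 34.92
tool_pos: [0.5409, 0.2016, 0.3258]
orientation: [1.745, 1.88, -0.545]
force: [-0.4, -0.2, 1.0]
opening: 0.0602
gripper_force: 0.0
```

```bash
python3 m.py; python3 - <<'E'
from h import *
p,d,K,T,c=grab('top'); X=cloud(d,K,T); z0=np.load('top0.npz'); X0=cloud(z0['d'],K,T)
for n,(x,y) in {'carton':(.379,-.06),'hitch/jar':(.385,-.2)}.items():
    for Y in(X0,X):
        m=(abs(Y[...,0]-x)<.08)&(abs(Y[...,1]-y)<.12)&(Y[...,2]>.02)&(Y[...,2]<.12); print(n,m.sum(),Y[m].mean(0).round(3))
E
```

```text
t 34.92 pos [0.5409 0.2016 0.3258] z [ 0.097 -0.609 -0.787] yaw_y 5.3 q [ 0.62  0.28  1.29 -0.61  1.84  0.46] F [-0.4 -0.2  1. ]
side initial cab front 981 [-2.3 -0.2  2.3]
  dog [(-8, 3, 68.2), (-4, 6, 66.8), (0, 6, 69.5), (4, 5, 67.6), (8, 8, 67.1), (12, 9, 62.0), (16, 8, 58.8), (20, 6, 60.6), (24, 6, 54.8), (28, 6, 56.7)]
side now cab front 465 [-2.4  0.1  2.2]
  rear z 85 80 [-10.6  -7.9  -5.8] slope [ 0.079 -8.732] xs [-36.8  34.1]
  rear z 105 56 [-11.   -8.1  -5.2] slope [ 0.042 -8.519] xs [-37.5  30. ]
  dog [(-12, 10, 72.6), (-8, 7, 75.0), (-4, 7, 67.1), (0, 6, 71.5), (4, 6, 66.8), (8, 9, 61.6), (12, 11, 58.3), (16, 7, 60.3), (20, 4, 55.7), (24, 5, 55.6), (28, 4, 57.3)]
top initial cab front 291 [-1.2 -0.9 -0.6]
  dog [(-8, 3, 68.6), (-4, 9, 69.1), (0, 9, 67.7), (4, 11, 66.2), (8, 10, 63.7), (12, 9, 58.3), (16, 9, 56.4), (20, 8, 57.2), (24, 9, 56.4), (28, 6, 53.7)]
top now cab front 288 [-1.2 -0.9 -0.6]
  rear z 85 17 [-9.  -8.6 -8.2] slope [-2.000e-03 -8.637e+00] xs [-31.1  33.6]
  rear z 105 10 [-8.8 -8.6 -8.3] slope [-4.000e-03 -8.593e+00] xs [-33.6  34.1]
  dog [(-12, 5, 71.3), (-8, 3, 70.1), (-4, 11, 68.4), (0, 8, 67.8), (4, 9, 63.7), (8, 8, 63.2), (12, 11, 59.0), (16, 7, 58.5), (20, 10, 57.1), (24, 10, 58.4), (28, 5, 55.3)]
carton 992 [ 0.374 -0.074  0.059]
carton 997 [ 0.373 -0.074  0.059]
hitch/jar 860 [ 0.371 -0.188  0.048]
hitch/jar 862 [ 0.371 -0.188  0.048]
```

The dog profile matches its initial raised state in both views. The case's rear is about 8 mm inside the shelf edge, the carton, hitch and jar haven't moved, and the hand is clear.

```bash
python3 -c "from plant import order; print(order.close_job())"
```

```text
the job is handed in; nothing more can be done
None
```

The case is home in the bay with the stop dog up behind it, and I handed the job in at about 35 s; the first push (about 37 N) left the dog down, so I pushed again to about 59 N at the fingertips before it sprang up.

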